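# Count out the axle nuts on the workshop scale

## Robot

A 6-joint arm with a two-finger parallel gripper is mounted at the origin on the work surface. World frame = base frame: x ahead of the robot, y to its left, z up, the work surface at z = 0. Lengths are in m, angles in rad, forces in N, time in s.
With the tool pointing down it reaches from about 0.35 to 0.775 m from the base axis. Payload 5.5 kg.
Tool frame: the origin (TCP) lies midway between the tips of the shut fingers; the grasp point (between the pads) lies behind it (env.grip_point_offset is the z of the grasp point in the tool frame, in m); z points along the fingers, y is the direction in which the jaws open and shut (so a half turn about z gives the same grasp; the last joint's range is limited). The gripper opens to 85 mm and grips with 20 to 120 N. Pads are 22 mm wide; open, the fingers measure 114 mm over their backs; the gripper's body (76 mm by 85 mm) begins 54 mm behind the grasp point. The pads swing forward as they close: fully open they stand 13 mm farther back than shut.
Start: joints at [-1.267, 0.313, 0.046, 1.304, 0, 1.431], TCP at [0.247, -0.519, 0.209] pointing down, gripper open.
Joint ranges: [-2.76, 2.76], [-0.86, 1.69], [-1.03, 1.26], [-2.2, 2.34], [-1.47, 1.5], [-3.14, 3.14]. Speed limits (rad/s): [2.57, 2.57, 3.14, 3.14, 3.14, 3.14].

## Interface

Orientations are given as a unit quaternion [w, x, y, z].
In Python, from workcell import env, viewer gives the robot as it stands. The module is installed in compiled form; this text tells all that it offers.
- The arm moves only by the shell command python3 -m inch 'ROWS' [OPENING] [FORCE]. ROWS is JSON, a list of rows, each a list of 2 entries, a list of its own where there are three numbers: the shift along the tool's x, y, z in m, then the turn about the tool's z in degrees. In form: [[[tx, ty, tz], spin], ...]. A call has 1 to 5 rows; each row is the pose to reach, as a shift and turn from the pose measured when the call began, along the tool's axes at that moment; what a row does not reach only later rows make up. A row lasts 1/12 s, in which the tool goes at most 41.7 mm and 7.16 degrees, less where a joint would pass 70% of its speed; a pose out of reach is approached as far as the arm can. A call with a gripper value outside its range is refused whole. OPENING is the closure, from 0 (fully open) to 1 (shut), set as the call begins (- or left out, the last holds). The fingers move at their own pace and stop on an object; FORCE is the grip in N (left out, the last holds). Time passes only in rows, so rows that repeat a pose let the fingers close. It gives the time, the measured TCP pose, the force and the opening at its end, in the units of the state.
- env.get_state(): the state, without advancing time (a new reading comes with each control period).
- viewer.read_camera(name): name is "scene" or "top" or "wrist"; returns a dict with "image" (400x640x3 uint8, red, green, blue), "depth" (400x640 float32, m along the optical axis (not along the pixel's ray), 0 where there is no reading), "vertical_fov" (degrees; the focal length in pixels is half the picture's height over the tangent of half this angle, whatever the lens; pixels are square), "cx", "cy" (the principal point, pixels), "R" (3x3) and "t" (3): a world point X has camera coordinates R X + t; the wrist camera has in their place "T_tool_cam" (4x4, takes a point from camera to tool coordinates, whose origin is the TCP and whose axes are the flange's). Camera axes: x right, y down, z forward; pixel columns grow to the right and rows downward; lengths in m; the calibration is good to about 2 mm. A picture is of the moment at which its call begins: read the wrist's pose just before it.
- env.hand_in(): hands the job in, once; it reports no verdict.
The state is a dict: "clock": time; "joint_pos": joint angles; "qvel": joint speeds; "tau": joint torques, N m; "tcp_pos": TCP position; "orientation": TCP orientation; "wrist_force": force on the tool from outside, world axes, zero at the start; "ft_torque": the same for the moment, N m; "finger_gap": finger opening in m.
Only numpy, scipy, OpenCV 4.12 (cv2) and the standard library are available. Lean on these libraries where they do the work, as an engineer would, in place of code of your own. Each camera call takes 0.05 s, during which the arm holds its last target. There are 200 camera calls.

## Task

Zero the counting scale by pressing its key down to the first click only, while the pan is empty. Then gather all the axle nuts in the pan: tip those in the divided box straight out of it by tilting the box toward their corner, so that everything in the other compartments stays where it is, and add the stray nuts from the bench. Stand the box upright back on its mat, and when every nut is in the pan press the key fully down to record the count and let it come up again; leave the bottle, spanner and mug alone.

Things in the scene. Friction and masses are not known exactly. Their poses are not given: they have to be found in the camera images.
- box_handle (a point): Middle of the handle bar of the loose divided parts box (white smooth plastic, 0.3 kg). x runs along the bar, y across it, z up out of the box. The bar is black, 72 mm long (x), 14 mm thick (y), 24 mm high, open for 36 mm below it; this point is 85 mm above the underside of the box's feet.
- box_base (a point): Underside of the box's feet, at its centre; axes as box_handle. The box is 140 x 140 mm in plan; its walls and its cross of dividers along x = 0 and y = 0 reach 37 mm up, are 3 mm thick and make four compartments; inner floor 5 mm up, slippery. The axle nuts lie in the compartment x < 0, y < 0; one other part lies in each of the other three.
- box_spout (a point): Middle of the pouring gap of the nuts' compartment, on its lip, 69 mm from the box's centre. Each outer corner is cut off at 45 degrees and open there, 59 mm wide, with a ramp lip 3 mm high. With the box tilted some 30 degrees straight toward this corner the nuts slide out here (rock it if they jam); parts in the other compartments slide against their walls and stay.
- mat_top (a point): Centre of the top face of the black rubber mat, 200 x 200 x 3 mm, fixed on the bench, on which the parts box stands at the start.
- boxnut1_c (a point): An axle nut in the box's compartment: plain steel hexagon axle nut, 16 mm high, hexagon 14 mm across the flats on a round flange of 19 mm diameter and 4 mm thick (flange down as laid out), 18 g; the point is its centre, 8 mm up its axis, z along the axis. Two or three are there.
- boxnut2_c (a point): An axle nut in the box's compartment: plain steel hexagon axle nut, 16 mm high, hexagon 14 mm across the flats on a round flange of 19 mm diameter and 4 mm thick (flange down as laid out), 18 g; the point is its centre, 8 mm up its axis, z along the axis. Two or three are there.
- boxnut3_c (a point): An axle nut in the box's compartment: plain steel hexagon axle nut, 16 mm high, hexagon 14 mm across the flats on a round flange of 19 mm diameter and 4 mm thick (flange down as laid out), 18 g; the point is its centre, 8 mm up its axis, z along the axis. Two or three are there.
- stray1_c (a point): A stray axle nut, at first standing on the bench between scale and mat: plain steel hexagon axle nut, 16 mm high, hexagon 14 mm across the flats on a round flange of 19 mm diameter and 4 mm thick (flange down as laid out), 18 g; the point is its centre, 8 mm up its axis, z along the axis. Three to five are there.
- stray2_c (a point): A stray axle nut, at first standing on the bench between scale and mat: plain steel hexagon axle nut, 16 mm high, hexagon 14 mm across the flats on a round flange of 19 mm diameter and 4 mm thick (flange down as laid out), 18 g; the point is its centre, 8 mm up its axis, z along the axis. Three to five are there.
- stray3_c (a point): A stray axle nut, at first standing on the bench between scale and mat: plain steel hexagon axle nut, 16 mm high, hexagon 14 mm across the flats on a round flange of 19 mm diameter and 4 mm thick (flange down as laid out), 18 g; the point is its centre, 8 mm up its axis, z along the axis. Three to five are there.
- stray4_c (a point): A stray axle nut, at first standing on the bench between scale and mat: plain steel hexagon axle nut, 16 mm high, hexagon 14 mm across the flats on a round flange of 19 mm diameter and 4 mm thick (flange down as laid out), 18 g; the point is its centre, 8 mm up its axis, z along the axis. Three to five are there.
- stray5_c (a point): A stray axle nut, at first standing on the bench between scale and mat: plain steel hexagon axle nut, 16 mm high, hexagon 14 mm across the flats on a round flange of 19 mm diameter and 4 mm thick (flange down as laid out), 18 g; the point is its centre, 8 mm up its axis, z along the axis. Three to five are there.
- spacer: Black ring spacer, 34 mm diameter, 10 mm high, in the box's compartment x > 0, y > 0; origin at its underside's centre.
- crank_bolt: Dark bolt standing on its head (24 mm diameter, 25 mm high), in the box's compartment x > 0, y < 0; origin at its underside's centre.
- bearing_cone: Steel bearing cone, 26 mm diameter, 16 mm high, in the box's compartment x < 0, y > 0; origin at its underside's centre.
- pan_floor (a point): Centre of the inner floor of the weighing pan, an open steel tray fixed on the grey counting scale, itself fixed on the bench. Outside 180 mm in x, 160 mm in y, walls 4 mm thick; the floor is 38 mm above the bench, the rim 40 mm above the floor. x points from the key to the pan, z up. The scale's housing, 30 mm high, 180 mm wide, reaches 90 mm from here in +x and 168 mm in -x.
- key_top (a point): Middle of the top face of the scale's round grey two-stage key, 30 mm diameter, 57 mm above the bench when up; 130 mm from pan_floor on its -x side; it is pressed straight down and springs back.
- key_first (a joint): First stage of the key, m pressed: 0 up, 0.005 at the first click; needs 1 N to start and 3.4 N at the end.
- key_second (a joint): Second stage of the key, m pressed: 0 until the first stage is home, 0.004 fully down; starts to give only at 10 N and needs 14 N at the end. So between 3.4 and 10 N the key stands at its first click; full travel is 9 mm.
- oil_bottle: Bystander: black bottle, 52 mm diameter, 140 mm high, beyond the work; origin under its centre.
- spanner: Bystander: steel spanner, 160 mm long, lying on the bench beyond the work; origin under its middle.
- mug: Bystander: white mug, 80 mm diameter, 90 mm high, on the left; origin under its centre.
Things that resemble listed ones, but are neither listed nor needed, are in the scene too. There is more than one size of the part that bears box_handle; the job needs the middle-sized.

How it is judged:
On the way, in this order (a step that is already met when the one before it is completed fails the run):
1. the key is held at its first click, not further, for 0.2 s while the pan holds no nut (value of joint key_first above 0.004 m and value of joint key_second below 0.001 m and not (x of boxnut1_c in the frame of pan_floor between -0.088 and 0.088 m and y of boxnut1_c in the frame of pan_floor between -0.078 and 0.078 m and z of boxnut1_c in the frame of pan_floor between -0.01 and 0.042 m) and not (x of boxnut2_c in the frame of pan_floor between -0.088 and 0.088 m and y of boxnut2_c in the frame of pan_floor between -0.078 and 0.078 m and z of boxnut2_c in the frame of pan_floor between -0.01 and 0.042 m) and not (x of boxnut3_c in the frame of pan_floor between -0.088 and 0.088 m and y of boxnut3_c in the frame of pan_floor between -0.078 and 0.078 m and z of boxnut3_c in the frame of pan_floor between -0.01 and 0.042 m) and not (x of stray1_c in the frame of pan_floor between -0.088 and 0.088 m and y of stray1_c in the frame of pan_floor between -0.078 and 0.078 m and z of stray1_c in the frame of pan_floor between -0.01 and 0.042 m) and not (x of stray2_c in the frame of pan_floor between -0.088 and 0.088 m and y of stray2_c in the frame of pan_floor between -0.078 and 0.078 m and z of stray2_c in the frame of pan_floor between -0.01 and 0.042 m) and not (x of stray3_c in the frame of pan_floor between -0.088 and 0.088 m and y of stray3_c in the frame of pan_floor between -0.078 and 0.078 m and z of stray3_c in the frame of pan_floor between -0.01 and 0.042 m) and not (x of stray4_c in the frame of pan_floor between -0.088 and 0.088 m and y of stray4_c in the frame of pan_floor between -0.078 and 0.078 m and z of stray4_c in the frame of pan_floor between -0.01 and 0.042 m) and not (x of stray5_c in the frame of pan_floor between -0.088 and 0.088 m and y of stray5_c in the frame of pan_floor between -0.078 and 0.078 m and z of stray5_c in the frame of pan_floor between -0.01 and 0.042 m)), for 0.2 s.
2. the lifted box is tilted by more than 14 degrees and a nut from it is in the pan (angle between box_handle's own z axis and vertical above 0.25 rad and height (world z) of box_handle above 0.12 m and ((x of boxnut1_c in the frame of pan_floor between -0.088 and 0.088 m and y of boxnut1_c in the frame of pan_floor between -0.078 and 0.078 m and z of boxnut1_c in the frame of pan_floor between -0.01 and 0.042 m) or (x of boxnut2_c in the frame of pan_floor between -0.088 and 0.088 m and y of boxnut2_c in the frame of pan_floor between -0.078 and 0.078 m and z of boxnut2_c in the frame of pan_floor between -0.01 and 0.042 m) or (x of boxnut3_c in the frame of pan_floor between -0.088 and 0.088 m and y of boxnut3_c in the frame of pan_floor between -0.078 and 0.078 m and z of boxnut3_c in the frame of pan_floor between -0.01 and 0.042 m))).
3. the key is pressed fully down with every nut in the pan (value of joint key_second above 0.003 m and x of boxnut1_c in the frame of pan_floor between -0.088 and 0.088 m and y of boxnut1_c in the frame of pan_floor between -0.078 and 0.078 m and z of boxnut1_c in the frame of pan_floor between -0.01 and 0.042 m and x of boxnut2_c in the frame of pan_floor between -0.088 and 0.088 m and y of boxnut2_c in the frame of pan_floor between -0.078 and 0.078 m and z of boxnut2_c in the frame of pan_floor between -0.01 and 0.042 m and x of boxnut3_c in the frame of pan_floor between -0.088 and 0.088 m and y of boxnut3_c in the frame of pan_floor between -0.078 and 0.078 m and z of boxnut3_c in the frame of pan_floor between -0.01 and 0.042 m and x of stray1_c in the frame of pan_floor between -0.088 and 0.088 m and y of stray1_c in the frame of pan_floor between -0.078 and 0.078 m and z of stray1_c in the frame of pan_floor between -0.01 and 0.042 m and x of stray2_c in the frame of pan_floor between -0.088 and 0.088 m and y of stray2_c in the frame of pan_floor between -0.078 and 0.078 m and z of stray2_c in the frame of pan_floor between -0.01 and 0.042 m and x of stray3_c in the frame of pan_floor between -0.088 and 0.088 m and y of stray3_c in the frame of pan_floor between -0.078 and 0.078 m and z of stray3_c in the frame of pan_floor between -0.01 and 0.042 m and x of stray4_c in the frame of pan_floor between -0.088 and 0.088 m and y of stray4_c in the frame of pan_floor between -0.078 and 0.078 m and z of stray4_c in the frame of pan_floor between -0.01 and 0.042 m and x of stray5_c in the frame of pan_floor between -0.088 and 0.088 m and y of stray5_c in the frame of pan_floor between -0.078 and 0.078 m and z of stray5_c in the frame of pan_floor between -0.01 and 0.042 m), for 0.1 s.
At the end, for the whole second after the job is handed in: Every nut lies in the pan below its rim; the box stands upright (within 5 degrees) on the mat, its centre within 30 mm of the mat's; the spacer, bolt and cone are in their own compartments; the key is up (both stages under 1 mm) (x of boxnut1_c in the frame of pan_floor between -0.088 and 0.088 m and y of boxnut1_c in the frame of pan_floor between -0.078 and 0.078 m and z of boxnut1_c in the frame of pan_floor between -0.01 and 0.042 m and x of boxnut2_c in the frame of pan_floor between -0.088 and 0.088 m and y of boxnut2_c in the frame of pan_floor between -0.078 and 0.078 m and z of boxnut2_c in the frame of pan_floor between -0.01 and 0.042 m and x of boxnut3_c in the frame of pan_floor between -0.088 and 0.088 m and y of boxnut3_c in the frame of pan_floor between -0.078 and 0.078 m and z of boxnut3_c in the frame of pan_floor between -0.01 and 0.042 m and x of stray1_c in the frame of pan_floor between -0.088 and 0.088 m and y of stray1_c in the frame of pan_floor between -0.078 and 0.078 m and z of stray1_c in the frame of pan_floor between -0.01 and 0.042 m and x of stray2_c in the frame of pan_floor between -0.088 and 0.088 m and y of stray2_c in the frame of pan_floor between -0.078 and 0.078 m and z of stray2_c in the frame of pan_floor between -0.01 and 0.042 m and x of stray3_c in the frame of pan_floor between -0.088 and 0.088 m and y of stray3_c in the frame of pan_floor between -0.078 and 0.078 m and z of stray3_c in the frame of pan_floor between -0.01 and 0.042 m and x of stray4_c in the frame of pan_floor between -0.088 and 0.088 m and y of stray4_c in the frame of pan_floor between -0.078 and 0.078 m and z of stray4_c in the frame of pan_floor between -0.01 and 0.042 m and x of stray5_c in the frame of pan_floor between -0.088 and 0.088 m and y of stray5_c in the frame of pan_floor between -0.078 and 0.078 m and z of stray5_c in the frame of pan_floor between -0.01 and 0.042 m and x of spacer in the frame of box_handle between 0 and 0.075 m and y of spacer in the frame of box_handle between 0 and 0.075 m and z of spacer in the frame of box_handle between -0.09 and -0.035 m and x of crank_bolt in the frame of box_handle between 0 and 0.075 m and y of crank_bolt in the frame of box_handle between -0.075 and 0 m and z of crank_bolt in the frame of box_handle between -0.09 and -0.035 m and x of bearing_cone in the frame of box_handle between -0.075 and 0 m and y of bearing_cone in the frame of box_handle between 0 and 0.075 m and z of bearing_cone in the frame of box_handle between -0.09 and -0.035 m and horizontal distance between box_handle and mat_top below 0.03 m and z of box_handle in the frame of mat_top below 0.095 m and angle between box_handle's own z axis and vertical below 0.08 rad and value of joint each of key_first, key_second below 0.001 m); the robot touches nothing.
It fails at once if a part of another compartment leaves its compartment (not (x of spacer in the frame of box_handle between 0 and 0.075 m and y of spacer in the frame of box_handle between 0 and 0.075 m and z of spacer in the frame of box_handle between -0.09 and -0.035 m) or not (x of crank_bolt in the frame of box_handle between 0 and 0.075 m and y of crank_bolt in the frame of box_handle between -0.075 and 0 m and z of crank_bolt in the frame of box_handle between -0.09 and -0.035 m) or not (x of bearing_cone in the frame of box_handle between -0.075 and 0 m and y of bearing_cone in the frame of box_handle between 0 and 0.075 m and z of bearing_cone in the frame of box_handle between -0.09 and -0.035 m)).
It fails at once if the key is pressed past its first click before the nuts of the box are in the pan (value of joint key_second above 0.0025 m and (not (x of boxnut1_c in the frame of pan_floor between -0.088 and 0.088 m and y of boxnut1_c in the frame of pan_floor between -0.078 and 0.078 m and z of boxnut1_c in the frame of pan_floor between -0.01 and 0.042 m) or not (x of boxnut2_c in the frame of pan_floor between -0.088 and 0.088 m and y of boxnut2_c in the frame of pan_floor between -0.078 and 0.078 m and z of boxnut2_c in the frame of pan_floor between -0.01 and 0.042 m) or not (x of boxnut3_c in the frame of pan_floor between -0.088 and 0.088 m and y of boxnut3_c in the frame of pan_floor between -0.078 and 0.078 m and z of boxnut3_c in the frame of pan_floor between -0.01 and 0.042 m))).
It fails at once if the bottle, spanner or mug is moved by more than 30 mm or tipped over (distance of any of oil_bottle, spanner, mug from where it was at the start of the episode above 0.03 m or angle between any of oil_bottle, mug's own z axis and vertical above 0.5 rad).
Of boxnut1, boxnut2, boxnut3 only 2 to 3 are there at a start; the rules pass over those that are not, and their reading is None.
Of stray1, stray2, stray3, stray4, stray5 only 3 to 5 are there at a start; the rules pass over those that are not, and their reading is None.
At some moment in a run one of stray1, stray2, stray3, stray4, stray5 may be knocked a few centimetres aside while the robot is not near it.
It also fails if it takes over 210 s, if anything falls off the work surface, if the arm or the gripper's body presses on something with over 40 N, if the wrist force passes 120 N, or if a joint passes its speed limit or range.

## Working session

There is one attempt and no reset: what is moved stays moved. The work goes in short steps, Python scripts to look and compute and a shell command to move; the robot and the scene stay as the last step left them, time stands still between calls to the robot, and variables do not carry over. Pictures are saved under pics/ and viewed, on a budget of 14 in all, crops included, one or two more only if the job needs it, and the job is handed in when it is done.

```bash
mkdir -p pics; ls; cat > h.py <<'E'
import numpy as np, cv2
from workcell import env, viewer
from scipy.spatial.transform import Rotation as Ro
def cam(n):
    s=env.get_state(); c=viewer.read_camera(n); im=c["image"]; f=im.shape[0]/2/np.tan(np.radians(c["vertical_fov"])/2)
    if n=="wrist":
        q=s["orientation"]; T=np.eye(4); T[:3,:3]=Ro.from_quat([q[1],q[2],q[3],q[0]]).as_matrix(); T[:3,3]=s["tcp_pos"]
        W=T@np.array(c["T_tool_cam"])
    else:
        W=np.eye(4); R=np.array(c["R"]); W[:3,:3]=R.T; W[:3,3]=-R.T@np.array(c["t"])
    return dict(im=im,d=c["depth"],f=f,cx=c["cx"],cy=c["cy"],W=W)
def cloud(c):
    v,u=np.indices(c["d"].shape); d=c["d"]
    P=np.stack([(u-c["cx"])/c["f"]*d,(v-c["cy"])/c["f"]*d,d],-1)
    return P@c["W"][:3,:3].T+c["W"][:3,3]
def ray(c,u,v,z):
    r=c["W"][:3,:3]@np.array([(u-c["cx"])/c["f"],(v-c["cy"])/c["f"],1]); o=c["W"][:3,3]
    return o+r*(z-o[2])/r[2]
def proj(c,X):
    p=c["W"][:3,:3].T@(np.asarray(X)-c["W"][:3,3]); return c["f"]*p[0]/p[2]+c["cx"],c["f"]*p[1]/p[2]+c["cy"]
def save(n,im): cv2.imwrite(f"pics/{n}.png",im[...,::-1])
E
python3 - <<'E'
from h import *
print(env.get_state(), env.grip_point_offset)
for n in("scene","top"):
    c=cam(n); save(n+"0",c["im"]); np.savez(n+"0.npz",**c); print(n,c["W"].round(3).tolist(),c["f"],c["cx"],c["cy"])
E
```

```text
pics
{'clock': 0.0, 'joint_pos': array([-1.26660026e+00,  3.13976174e-01,  4.49811109e-02,  1.30360225e+00,
        2.22313147e-06,  1.43118600e+00]), 'qvel': array([-0.00065313, -0.00076757,  0.00106849, -0.00016674,  0.00033046,
        0.00045432]), 'tau': array([ 2.30691339e-04, -4.80628002e+01,  2.98533225e+01,  1.95774453e-02,
       -2.12225450e-04, -7.56611030e-06]), 'tcp_pos': array([ 0.24671369, -0.51877211,  0.20812356]), 'orientation': array([-8.97537064e-04,  9.75479953e-01,  2.20086461e-01, -7.29127483e-05]), 'wrist_force': array([ 0.72916708,  0.52605583, -0.13388743]), 'ft_torque': array([ 0.01607629, -0.01864015,  0.02368774]), 'finger_gap': 0.0854406732735691} -0.0187
scene [[0.202, 0.805, -0.558, 1.032], [0.979, -0.163, 0.118, -0.021], [0.004, -0.57, -0.821, 0.778], [0.0, 0.0, 0.0, 1.0]] 367.23259989085534 315.8334116393192 198.80837024909076
top [[-0.011, -0.984, 0.18, 0.368], [-0.999, 0.018, 0.037, 0.08], [-0.04, -0.179, -0.983, 0.949], [0.0, 0.0, 0.0, 1.0]] 390.9193118104223 321.2965782297061 203.45063610343115
```

View pics/top0.png

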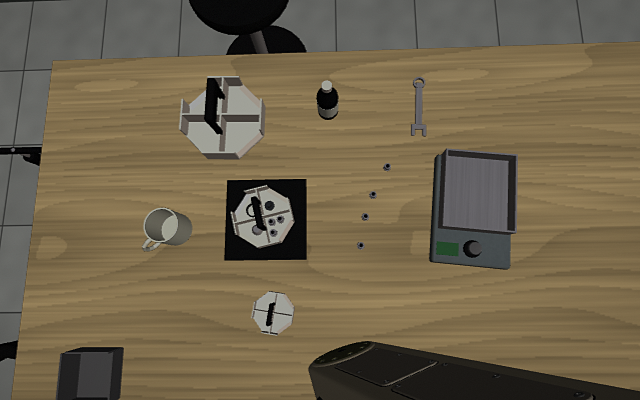

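View pics/scene0.png

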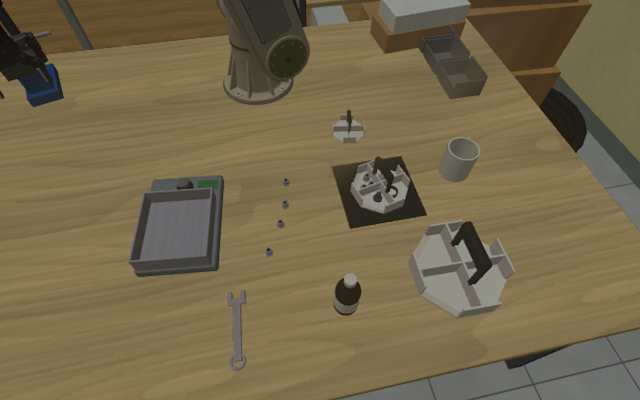

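```bash
python3 - <<'E'
from h import *
c=dict(np.load("top0.npz")); P=cloud(c); im=c["im"]
g=im.astype(int).sum(2)
# mat
X,Y,Z=P[...,0],P[...,1],P[...,2]
m=(g<120)&(abs(Z)<.012); m[:170]=0;m[270:]=0;m[:,:215]=0;m[:,315:]=0
print("mat",cv2.minAreaRect(P[m][:,:2].astype(np.float32)), Z[m].mean())
def med(u,v,r=1): return np.median(P[v-r:v+r+1,u-r:u+r+1].reshape(-1,3),0).round(4)
print("key",med(473,248),"table",med(330,300),med(400,230),"pan floor",med(475,195))
for r in [(170,270,220,305,.075,.1),]:
    b=(Z>.072)&(Z<.1); b[:175]=0;b[265:]=0;b[:,:225]=0;b[:,305:]=0
    print("handle",cv2.minAreaRect(P[b][:,:2].astype(np.float32)),Z[b].mean(),b.sum(),np.median(P[b],0))
b=(Z>.06)&(Z<.1); b[:,:420]=0;b[:140]=0; b[245:]=0
print("rim",cv2.minAreaRect(P[b][:,:2].astype(np.float32)),np.median(Z[b]))
k=(Z>.045)&(Z<.07); k[:236]=0;k[262:]=0;k[:,:455]=0;k[:,490:]=0
print("key",cv2.minEnclosingCircle(P[k][:,:2].astype(np.float32)),np.median(P[k],0))
for u,v in [(387,167),(373,195),(365,216),(360,245)]:
    w=Z[v-8:v+9,u-8:u+9]; q=P[v-8:v+9,u-8:u+9][(w>.006)&(w<.03)]
    print("stray",q.mean(0).round(4),len(q),q[:,2].max().round(4), ray(c,u,v,.012).round(4))
a=cv2.resize(im[170:270,215:315],(600,600),interpolation=cv2.INTER_CUBIC); save("boxcrop",a)
E
```

```text
mat ((0.5061792731285095, 0.2540847659111023), (0.20069046318531036, 0.1997203379869461), 89.73051452636719) 0.0032980913351420595
key [ 0.4233 -0.2246  0.0574] table [0.3092 0.0979 0.0007] [ 0.4724 -0.0742  0.0018] pan floor [ 0.5477 -0.2465  0.0386]
handle ((0.5079210996627808, 0.2563082277774811), (0.07207407057285309, 0.014235656708478928), 13.464073181152344) 0.0955456564459941 155 [0.50655482 0.25342438 0.09796005]
rim ((0.5375011563301086, -0.24315722286701202), (0.16165301203727722, 0.21288549900054932), 83.47563171386719) 0.07578403186337046
key ((0.4238232374191284, -0.22980371117591858), 0.015272564254701138) [ 0.42327224 -0.22816295  0.05699202]
stray [ 0.629  -0.0476  0.0153] 39 0.0199 [ 0.6275 -0.0477  0.012 ]
stray [ 0.5592 -0.0105  0.0152] 37 0.0208 [ 0.5578 -0.0109  0.012 ]
stray [0.5064 0.0098 0.0153] 35 0.0196 [0.5065 0.0101 0.012 ]
stray [0.4364 0.0229 0.0151] 37 0.0199 [0.4369 0.0242 0.012 ]
```

View pics/boxcrop.png

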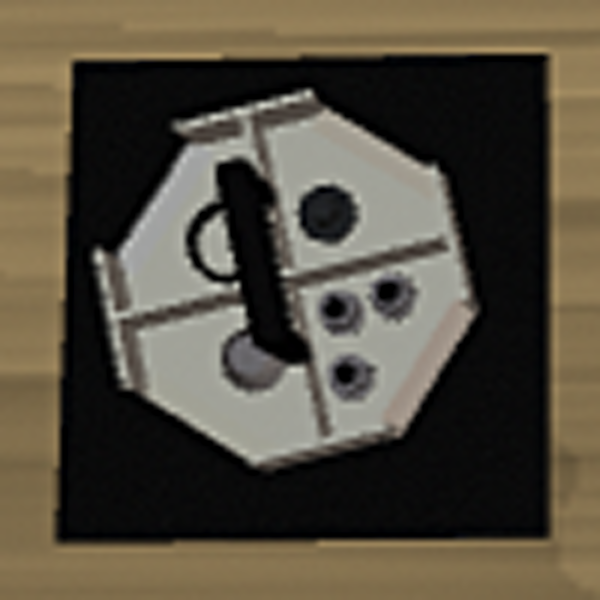

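```bash
cat > d.py <<'E'
import sys
from h import *
# usage: d.py x y z  [yawdeg of tool x] -> tool-frame shift & spin
s=env.get_state(); q=s["orientation"]; R=Ro.from_quat([q[1],q[2],q[3],q[0]]).as_matrix()
print("clk",round(s["clock"],2),"tcp",s["tcp_pos"].round(4),"z",R[:,2].round(3),"yaw",np.degrees(np.arctan2(R[1,0],R[0,0])).round(1),"F",s["wrist_force"].round(1),"gap",round(s["finger_gap"],4),"j",s["joint_pos"].round(3))
a=[float(v) for v in sys.argv[1:]]
if len(a)>=3: print("shift",(R.T@(np.array(a[:3])-s["tcp_pos"])).round(4), "spin",round((np.degrees(np.arctan2(R[1,0],R[0,0]))-a[3]+180)%360-180,1) if len(a)>3 else "")
E
python3 -m inch '[[[0.04,-0.026,0],0],[[0.08,-0.052,0],0],[[0.12,-0.078,0],0],[[0.16,-0.104,0],0],[[0.19,-0.124,0],0]]' 1 40
python3 d.py 0.4238 -0.2298 0.085
```

```text
clock: 0.52
tcp_pos: [0.3556, -0.3396, 0.208]
orientation: [-0.001, 0.976, 0.22, -0.0]
wrist_force: [1.6, -0.2, 0.7]
finger_gap: 0.0255
clk 0.52 tcp [ 0.3556 -0.3396  0.208 ] z [-0.001  0.002 -1.   ] yaw 25.4 F [ 1.6 -0.2  0.7] gap 0.0255 j [-9.260e-01  1.540e-01 -1.620e-01  1.257e+00  1.000e-03  1.772e+00]
shift [ 0.1086 -0.0696  0.1231] spin
```

```bash
python3 -m inch '[[[0.036,-0.023,0],0],[[0.072,-0.046,0.01],0],[[0.1086,-0.0696,0.03],0],[[0.1086,-0.0696,0.07],0],[[0.1086,-0.0696,0.1],0]]' ; python3 -m inch '[[[0,0,0],0],[[0,0,0],0]]'
python3 d.py 0.4238 -0.2298 0.066
```

```text
clock: 0.93
tcp_pos: [0.4255, -0.2274, 0.1074]
orientation: [-0.001, 0.975, 0.222, 0.001]
wrist_force: [0.4, -0.8, 0.3]
finger_gap: 0.0003
clock: 1.1
tcp_pos: [0.424, -0.2255, 0.106]
orientation: [-0.003, 0.975, 0.223, -0.001]
wrist_force: [-0.8, 0.2, 0.9]
finger_gap: 0.0
clk 1.1 tcp [ 0.424  -0.2255  0.106 ] z [-0.003  0.005 -1.   ] yaw 25.7 F [-0.8  0.2  0.9] gap 0.0 j [-6.580e-01  1.950e-01 -3.720e-01  1.009e+00  2.000e-03  2.035e+00]
shift [-0.002  0.004  0.04 ] spin
```

```bash
python3 -m inch '[[[-0.001,0.004,0.02],0],[[-0.001,0.004,0.042],0],[[-0.001,0.004,0.042],0]]' ; python3 -m inch '[[[0,0,0.004],0],[[0,0,0.004],0],[[0,0,0.004],0]]';python3 -m inch '[[[0,0,0.004],0],[[0,0,0.004],0],[[0,0,0.004],0]]'
python3 d.py 0.4238 -0.2298 0.052
```

```text
clock: 1.35
tcp_pos: [0.4239, -0.2297, 0.0632]
orientation: [-0.003, 0.975, 0.222, -0.002]
wrist_force: [-0.5, 0.3, -0.1]
finger_gap: 0.0003
clock: 1.6
tcp_pos: [0.4247, -0.2308, 0.0609]
orientation: [-0.002, 0.975, 0.222, -0.001]
wrist_force: [0.2, -0.5, 0.4]
finger_gap: -0.0003
clock: 1.85
tcp_pos: [0.425, -0.231, 0.0574]
orientation: [-0.002, 0.975, 0.222, -0.0]
wrist_force: [-1.3, 0.7, 0.9]
finger_gap: -0.0001
clk 1.85 tcp [ 0.425  -0.231   0.0574] z [-0.002  0.004 -1.   ] yaw 25.6 F [-1.3  0.7  0.9] gap -0.0001 j [-6.650e-01  2.460e-01 -4.380e-01  8.910e-01  2.000e-03  2.029e+00]
shift [-0.0006 -0.0016  0.0054] spin
```

```bash
python3 -m inch '[[[0,-0.001,0.0025],0],[[0,-0.001,0.0025],0],[[0,-0.001,0.0025],0]]' ; python3 -m inch '[[[0,0,0.002],0],[[0,0,0.002],0],[[0,0,0.002],0]]'; python3 -m inch '[[[0,0,0.001],0],[[0,0,0.001],0],[[0,0,0.001],0]]'
```

```text
clock: 2.1
tcp_pos: [0.4244, -0.2299, 0.0548]
orientation: [-0.002, 0.975, 0.222, -0.001]
wrist_force: [0.5, -1.3, 0.1]
finger_gap: 0.0001
clock: 2.35
tcp_pos: [0.4243, -0.2298, 0.0526]
orientation: [-0.002, 0.975, 0.222, -0.001]
wrist_force: [0.0, -0.6, -0.1]
finger_gap: -0.0001
clock: 2.6
tcp_pos: [0.4242, -0.2297, 0.0515]
orientation: [-0.002, 0.975, 0.222, -0.001]
wrist_force: [-0.3, 0.8, 0.0]
finger_gap: 0.0001
```

```bash
for i in 1; do python3 -m inch '[[[0,0,0.001],0],[[0,0,0.001],0],[[0,0,0.001],0]]'|sed -n '2p;4p'; python3 -m inch '[[[0,0,0.001],0],[[0,0,0.001],0],[[0,0,0.001],0]]'|sed -n '2p;4p'; done; python3 - <<'E'
from h import *
c=cam("scene"); save("key1",cv2.resize(c["im"][130:240,120:300],(720,440)))
E
```

```text
tcp_pos: [0.4242, -0.2297, 0.0505]
wrist_force: [0.5, -0.6, -0.5]
tcp_pos: [0.4241, -0.2296, 0.0494]
wrist_force: [0.4, 0.1, -0.5]
```

View pics/key1.png

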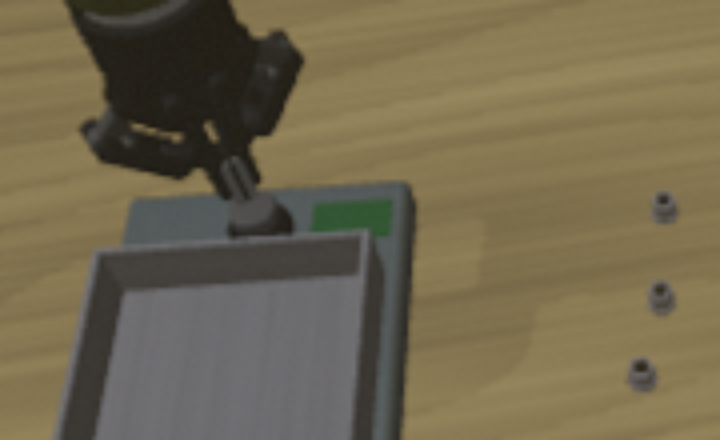

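```bash
python3 - <<'E'
from h import *
c=dict(np.load("scene0.npz"));P=cloud(c);im=c["im"]
for X in ([.4241,-.2296,.0494],[.4238,-.2298,.057],[.553,-.2445,.038],[.6290,-.0476,.016]): print(X,np.round(proj(c,X),1))
k=(P[...,2]>.05)&(P[...,2]<.066);k[:165]=0;k[195:]=0;k[:,:165]=0;k[:,205:]=0
print(np.median(P[k],0),k.sum(),cv2.minEnclosingCircle(P[k][:,:2].astype(np.float32)))
w=P[246:260,262:276];w=w[(w[...,2]>.006)&(w[...,2]<.03)];print("stray",w.mean(0),len(w))
b=(P[...,2]>.085)&(P[...,2]<.115);b[:150]=0;b[215:]=0;b[:,:340]=0;b[:,415:]=0
print("handle",cv2.minAreaRect(P[b][:,:2].astype(np.float32)),np.median(P[b],0),b.sum())
a=im[165:200,160:230];save("k2",cv2.resize(a,(700,350),interpolation=cv2.INTER_CUBIC))
t=cam("top");print("top proj",np.round(proj(t,[.4241,-.2296,.0494]),1))
E
```

```text
[0.4241, -0.2296, 0.0494] [183.3 182.8]
[0.4238, -0.2298, 0.057] [182.3 180.8]
[0.553, -0.2445, 0.038] [178.1 230.3]
[0.629, -0.0476, 0.016] [268.1 248.4]
[ 0.43406246 -0.22577527  0.05779119] 168 ((0.45262306928634644, -0.2169121652841568), 0.045354846864938736)
stray [ 0.6327724  -0.04903886  0.01415225] 43
handle ((0.5105860829353333, 0.25522008538246155), (0.07190386950969696, 0.013756761327385902), 13.348196983337402) [0.51417634 0.25392662 0.09808675] 199
top proj [473.8 247.8]
```

View pics/k2.png

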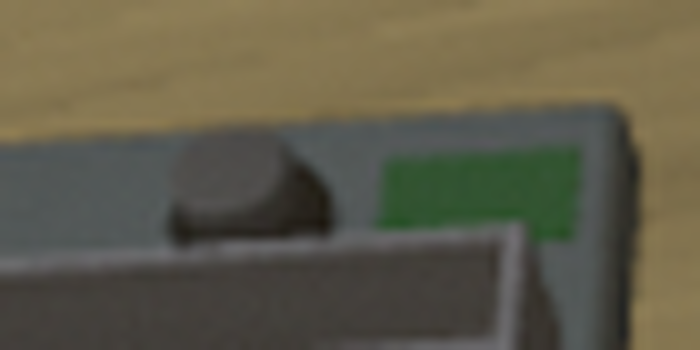

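```bash
python3 - <<'E'
from h import *
c=cam("wrist"); save("w1",c["im"]); print(c["W"].round(3)); print(proj(c,env.get_state()["tcp_pos"]))
P=cloud(c); k=(P[...,2]>.04)&(P[...,2]<.066); 
for z in(.03,.035,.04,.045,.05,.055,.06,.07): print(z,((P[...,2]>z)&(P[...,2]<z+.005)).sum())
E
```

```text
[[ 0.432 -0.87  -0.236  0.483]
 [-0.902 -0.419 -0.107 -0.203]
 [-0.006  0.259 -0.966  0.215]
 [ 0.     0.     0.     1.   ]]
(np.float64(324.8016962213132), np.float64(234.04851246165674))
0.03 13687
0.035 56556
0.04 2033
0.045 2029
0.05 2187
0.055 3150
0.06 2117
0.07 2235
```

View pics/w1.png

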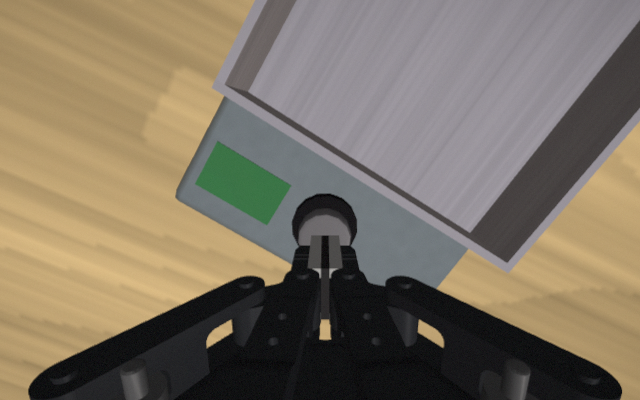

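```bash
python3 - <<'E'
from h import *
c=cam("wrist");P=cloud(c)
for v in range(196,252,4): print(v,P[v,325].round(4),P[v,312].round(4),c["im"][v,325])
print("pan floor",P[60,400].round(4),"rim",P[100,236].round(4),"housing",P[150,235].round(4),"bench",P[230,100].round(4))
E
```

```text
196 [ 0.4415 -0.2215  0.0375] [ 0.4373 -0.2148  0.0339] [18 17 20]
200 [ 0.4394 -0.2225  0.0378] [ 0.4364 -0.2155  0.039 ] [24 22 25]
204 [ 0.4373 -0.2235  0.0382] [ 0.4338 -0.2166  0.0377] [24 23 25]
208 [ 0.4375 -0.2234  0.0474] [ 0.4315 -0.2177  0.0374] [39 38 40]
212 [ 0.437  -0.2237  0.0531] [ 0.4328 -0.2177  0.0494] [51 50 50]
216 [ 0.436  -0.2242  0.0565] [ 0.4327 -0.2181  0.0555] [110 106 108]
220 [ 0.4343 -0.225   0.0577] [ 0.431  -0.2189  0.0569] [110 106 108]
224 [ 0.432  -0.2261  0.0568] [ 0.4288 -0.2199  0.0563] [110 107 109]
228 [ 0.4303 -0.227   0.0577] [ 0.4273 -0.2207  0.058 ] [110 108 109]
232 [ 0.428  -0.2281  0.0571] [ 0.425  -0.2217  0.0574] [111 108 110]
236 [ 0.4333 -0.2256  0.0776] [ 0.4307 -0.2201  0.078 ] [15 17 15]
240 [ 0.4333 -0.2256  0.0826] [ 0.431  -0.2202  0.0833] [ 5 10  5]
244 [ 0.4331 -0.2258  0.0866] [ 0.4311 -0.2204  0.088 ] [19 16 17]
248 [ 0.4331 -0.2258  0.0908] [ 0.4311 -0.2206  0.0919] [16 18 19]
pan floor [ 0.5248 -0.225   0.0388] rim [ 0.4722 -0.1658  0.0787] housing [ 0.4421 -0.1623  0.0303] bench [ 0.3373 -0.0868 -0.0005]
```

```bash
f(){ sed -n '2p;4p'; }; python3 -m inch '[[[0,0,0.002],0],[[0,0,0.002],0],[[0,0,0.002],0]]'|f; python3 -m inch '[[[0,0,0.002],0],[[0,0,0.002],0],[[0,0,0.002],0]]'|f; python3 -m inch '[[[0,0,0.002],0],[[0,0,0.002],0],[[0,0,0.002],0]]'|f;
```

```text
tcp_pos: [0.424, -0.2296, 0.0473]
wrist_force: [-0.9, -0.5, -0.2]
tcp_pos: [0.4239, -0.2295, 0.0452]
wrist_force: [-0.1, 0.4, 0.2]
tcp_pos: [0.4238, -0.2294, 0.043]
wrist_force: [0.1, -0.4, 0.9]
```

```bash
f(){ sed -n '2p;4p'; }; python3 -m inch '[[[0,0,0.002],0],[[0,0,0.002],0],[[0,0,0.002],0]]'|f; python3 -m inch '[[[0,0,0.002],0],[[0,0,0.002],0],[[0,0,0.002],0]]'|f; python3 -m inch '[[[0,0,0.002],0],[[0,0,0.002],0],[[0,0,0.002],0]]'|f; python3 - <<'E'
from h import *
c=cam("wrist");P=cloud(c)
for v in range(200,246,4): print(v,P[v,325].round(4),c["im"][v,325])
E
```

```text
tcp_pos: [0.4237, -0.2293, 0.0409]
wrist_force: [-0.0, -0.3, -0.2]
tcp_pos: [0.4235, -0.2292, 0.0387]
wrist_force: [0.0, 0.6, -0.6]
tcp_pos: [0.4234, -0.2291, 0.0366]
wrist_force: [0.5, -0.6, 0.3]
200 [ 0.4415 -0.2205  0.0367] [13 11  9]
204 [ 0.4398 -0.2213  0.0382] [21 19 20]
208 [ 0.4378 -0.2223  0.0382] [29 28 29]
212 [ 0.4357 -0.2233  0.0381] [25 25 27]
216 [ 0.4373 -0.2226  0.0507] [46 45 47]
220 [ 0.4367 -0.223   0.0549] [54 52 53]
224 [ 0.4356 -0.2235  0.0575] [110 107 109]
228 [ 0.4335 -0.2245  0.0566] [113 109 111]
232 [ 0.432  -0.2252  0.0578] [112 109 111]
236 [ 0.4327 -0.225   0.065 ] [15 10 13]
240 [ 0.4326 -0.225   0.0697] [18 16 14]
244 [ 0.4322 -0.2253  0.0731] [11 10 12]
```

```bash
f(){ sed -n '2p;4p'; }; python3 -m inch '[[[0,-0.0005,0.005],0],[[0,-0.0005,0.005],0],[[0,-0.0005,0.005],0]]'|f; python3 -m inch '[[[0,0,0.0015],0],[[0,0,0.0015],0],[[0,0,0.0015],0]]'|f; python3 -m inch '[[[0,0,0.0015],0],[[0,0,0.0015],0],[[0,0,0.0015],0]]'|f;  python3 -m inch '[[[0,0,0.0015],0],[[0,0,0.0015],0],[[0,0,0.0015],0]]'|f
```

```text
tcp_pos: [0.4236, -0.229, 0.0318]
wrist_force: [0.3, -1.3, 1.7]
tcp_pos: [0.4236, -0.229, 0.0304]
wrist_force: [-0.6, 0.4, 3.2]
tcp_pos: [0.4237, -0.2291, 0.0295]
wrist_force: [-1.7, 1.4, 9.7]
tcp_pos: [0.4237, -0.2291, 0.0288]
wrist_force: [-2.3, 1.0, 10.7]
```

```bash
cat > k.py <<'E'
from h import *
c=cam("wrist");P=cloud(c)
s=env.get_state();print(s["tcp_pos"].round(4),s["wrist_force"].round(2))
w=P[205:262,290:362].reshape(-1,3);rgb=c["im"][205:262,290:362].reshape(-1,3).astype(int)
m=(rgb.sum(1)>290)&(abs(w[:,2]-.053)<.012);print("key top z",np.median(w[m,2]).round(4),m.sum())
w=P[205:262,315:335].reshape(-1,3);rgb=c["im"][205:262,315:335].reshape(-1,3).astype(int)
E
python3 k.py
```

```text
[ 0.4237 -0.2291  0.0288] [-2.62  0.83  9.85]
key top z 0.051 543
```

```bash
f(){ sed -n '2p;4p'; }; python3 -m inch '[[[0,0,-0.0006],0],[[0,0,-0.0006],0],[[0,0,-0.0006],0]]'|f; python3 k.py;  python3 -m inch '[[[0,0,0],0],[[0,0,0],0],[[0,0,0],0],[[0,0,0],0]]'|f; python3 k.py
```

```text
tcp_pos: [0.4237, -0.2291, 0.0297]
wrist_force: [-1.9, 1.3, 6.9]
[ 0.4237 -0.2291  0.0297] [-1.46 -0.    7.93]
key top z 0.0518 545
tcp_pos: [0.4236, -0.2291, 0.0297]
wrist_force: [-0.6, 1.2, 4.9]
[ 0.4236 -0.2291  0.0297] [-0.76 -0.44  5.74]
key top z 0.0519 542
```

```bash
python3 -m inch '[[[0,0,-0.02],0],[[0,0,-0.06],0],[[0,0,-0.1],0],[[0,0,-0.14],0],[[0,0,-0.18],0]]' >/dev/null; python3 -m inch '[[[0,0,-0.04],0],[[0.024,0.032,-0.08],0],[[0.048,0.064,-0.1],0],[[0.072,0.096,-0.1],0],[[0.096,0.128,-0.1],0]]'>/dev/null; python3 d.py;  python3 -m inch '[[[0.024,0.032,0],0],[[0.048,0.064,0],0],[[0.072,0.096,0],0],[[0.096,0.128,0],0],[[0.12,0.16,0],0]]'>/dev/null; python3 d.py; python3 -m inch '[[[0.024,0.032,0],0],[[0.048,0.064,0],0],[[0.072,0.096,0],0],[[0.096,0.128,0],0],[[0.12,0.16,0],0]]'>/dev/null; python3 d.py
```

```text
clk 7.42 tcp [ 0.557  -0.299   0.3122] z [ 0.     0.003 -1.   ] yaw 25.6 F [0.9 0.2 0.4] gap -0.0001 j [-6.210e-01  4.400e-01  4.820e-01  1.614e+00  2.000e-03  2.074e+00]
clk 7.83 tcp [ 0.6875 -0.3667  0.2929] z [ 0.016 -0.006 -1.   ] yaw 25.6 F [-12.3   5.9  15.2] gap -0.0001 j [-0.595  0.897  1.265  1.923  0.004  2.1  ]
clk 8.25 tcp [ 0.7349 -0.3905  0.2433] z [ 0.056 -0.029 -0.998] yaw 25.7 F [ 0.1 -0.5  0.8] gap -0.0003 j [-0.587  0.961  1.265  1.812  0.007  2.108]
```

```bash
python3 -m inch '[[[0.024,0.032,0],0],[[0.048,0.064,0],0],[[0.072,0.096,0],0]]'>/dev/null; python3 d.py; python3 -m inch '[[[0.024,0.032,0],0],[[0.048,0.064,0],0],[[0.072,0.096,0],0]]'>/dev/null; python3 d.py; python3 -c "
from h import *
print(env.get_state()['joint_pos'])"
```

```text
clk 8.5 tcp [ 0.7673 -0.407   0.2187] z [ 0.096 -0.052 -0.994] yaw 25.8 F [-0.5  0.1 -0.4] gap -0.0 j [-0.583  0.994  1.264  1.733  0.009  2.112]
clk 8.75 tcp [ 0.797  -0.4221  0.1986] z [ 0.136 -0.075 -0.988] yaw 25.9 F [ 0.2  0.5 -0.4] gap -0.0 j [-0.58   1.022  1.264  1.658  0.012  2.116]
[-0.58008236  1.0218326   1.26411526  1.65807342  0.01186259  2.11559874]
```

```bash
python3 d.py 0.45 0.0 0.35; python3 -m inch '[[[-0.02,-0.03,-0.01],-7],[[-0.04,-0.06,-0.02],-14],[[-0.05,-0.09,-0.04],-21],[[-0.06,-0.12,-0.06],-28],[[-0.07,-0.15,-0.08],-35]]' >/dev/null; python3 d.py 0.45 0 0.35
```

```text
clk 8.75 tcp [ 0.797  -0.4221  0.1986] z [ 0.136 -0.075 -0.988] yaw 25.9 F [ 0.2  0.5 -0.4] gap -0.0 j [-0.58   1.022  1.264  1.658  0.012  2.116]
shift [-0.1134 -0.5065 -0.2282] spin 
clk 9.17 tcp [ 0.6759 -0.3282  0.2412] z [ 0.133 -0.073 -0.988] yaw 54.3 F [0.3 0.2 0.9] gap -0.0003 j [-0.562  0.534  0.445  1.33   0.009  1.634]
shift [ 0.1365 -0.3547 -0.1617] spin
```

```bash
python3 -m inch '[[[0.012,-0.033,-0.015],-7],[[0.024,-0.066,-0.03],-14],[[0.036,-0.1,-0.045],-21],[[0.05,-0.132,-0.06],-28],[[0.062,-0.164,-0.075],-35]]' >/dev/null; python3 -m inch '[[[0,0,0],-7],[[0,0,0],-14],[[0,0,0],-21],[[0,0,0],-28],[[0,0,0],-35]]' >/dev/null; python3 -m inch '[[[0,0,0],-7],[[0,0,0],-14],[[0,0,0],-21],[[0,0,0],-28],[[0,0,0],-35]]' >/dev/null;python3 d.py 0.42 0 0.32 193.4
```

```text
clk 10.42 tcp [ 0.5683 -0.1753  0.294 ] z [ 0.134 -0.074 -0.988] yaw 160.4 F [-0.2 -0.7  0.4] gap 0.0 j [-0.428  0.206  0.097  1.309 -0.012 -0.084]
shift [ 0.1924  0.1138 -0.0585] spin -33.0
```

```bash
python3 -m inch '[[[0.033,0.02,-0.01],-7],[[0.066,0.04,-0.02],-14],[[0.1,0.06,-0.03],-21],[[0.133,0.08,-0.04],-28],[[0.166,0.1,-0.05],-33]]' >/dev/null; python3 d.py 0.2 0 0.30 193.4
```

```text
clk 10.83 tcp [ 0.4392 -0.0213  0.3164] z [ 0.134 -0.074 -0.988] yaw -166.1 F [0.4 1.6 0.3] gap -0.0001 j [-0.197 -0.088 -0.164  1.348 -0.046 -0.437]
shift [ 0.2276  0.0766 -0.0175] spin 0.5
```

```bash
for i in 1; do python3 -m inch '[[[0.038,0.012,-0.003],0],[[0.076,0.024,-0.006],0],[[0.114,0.036,-0.009],0],[[0.15,0.05,-0.012],0],[[0.19,0.064,-0.015],0]]' >/dev/null; python3 d.py 0.1 0 0.3;  python3 -m inch '[[[0.038,0.01,-0.003],0],[[0.076,0.02,-0.006],0],[[0.114,0.03,-0.009],0]]' >/dev/null; python3 d.py 0.1 0 0.3; done
```

```text
clk 11.25 tcp [ 0.2384 -0.0029  0.3031] z [ 0.135 -0.074 -0.988] yaw -166.1 F [-1.6 -0.3  0. ] gap 0.0004 j [-0.313 -0.502 -0.46   1.461 -0.029 -0.553]
shift [ 0.1331  0.0347 -0.0159] spin 
clk 11.5 tcp [ 0.1425 -0.0029  0.2981] z [ 0.132 -0.073 -0.988] yaw -165.8 F [-0.3 -1.   0.1] gap 0.0001 j [-0.697 -0.734 -0.529  1.626  0.029 -0.938]
shift [ 0.04    0.0125 -0.0077] spin
```

```bash
python3 -m inch '[[[-0.038,-0.01,0.003],0],[[-0.076,-0.02,0.006],0],[[-0.114,-0.03,0.009],0],[[-0.15,-0.045,0.012],0]]' >/dev/null; python3 d.py 0.30 0 0.06 193.4
```

```text
clk 11.83 tcp [ 0.2903 -0.0112  0.308 ] z [ 0.136 -0.075 -0.988] yaw -166.2 F [-0.4 -0.4  0.3] gap 0.0001 j [-0.277 -0.391 -0.398  1.412 -0.035 -0.514]
shift [0.0164 0.0347 0.2454] spin 0.4
```

```bash
python3 -m inch '[[[0.003,0.007,0.04],0],[[0.006,0.014,0.08],0],[[0.01,0.021,0.12],0],[[0.013,0.028,0.16],0],[[0.016,0.034,0.2],0]]' >/dev/null; python3 d.py 0.30 0 0.08 193.4; python3 -m inch '[[[0.04,0.01,0],0],[[0.08,0.02,0],0],[[0.12,0.03,0],0]]' >/dev/null; python3 d.py 0.2 0 0.10
```

```text
clk 12.25 tcp [0.294  0.0031 0.1037] z [ 0.137 -0.076 -0.988] yaw -166.2 F [ 0.3  0.1 -0.1] gap 0.0 j [-0.214 -0.318 -0.862  0.875 -0.045 -0.452]
shift [-0.0023 -0.0018  0.0245] spin 0.4
clk 12.5 tcp [0.1697 0.0055 0.0894] z [ 0.128 -0.072 -0.989] yaw -166.0 F [-50.5  20.6  -6.8] gap -0.0003 j [-0.432 -0.66  -1.028  1.056 -0.012 -0.672]
shift [-0.029  -0.0134 -0.0062] spin
```

```bash
python3 -m inch '[[[0,0,0],0],[[0,0,0],0]]' >/dev/null; python3 d.py 0.2 0 0.1;  python3 -m inch '[[[0.01,0.003,0],0],[[0.02,0.006,0],0],[[0.03,0.01,0],0]]' >/dev/null; python3 d.py 0.2 0 0.10
```

```text
clk 12.67 tcp [0.1705 0.0046 0.0913] z [ 0.134 -0.076 -0.988] yaw -166.2 F [-0.2 -1.5  0.6] gap 0.0 j [-0.435 -0.669 -1.026  1.059 -0.012 -0.671]
shift [-0.0283 -0.012  -0.0043] spin 
clk 12.92 tcp [0.1415 0.0081 0.098 ] z [ 0.13  -0.074 -0.989] yaw -166.1 F [0.2 0.  0.4] gap -0.0002 j [-0.558 -0.778 -1.026  1.173  0.006 -0.794]
shift [-0.0547 -0.0214  0.0063] spin
```

```bash
python3 -m inch '[[[-0.038,-0.01,0],0],[[-0.076,-0.02,-0.01],0],[[-0.1,-0.03,-0.05],0],[[-0.12,-0.035,-0.09],0],[[-0.13,-0.035,-0.13],0]]' >/dev/null; python3 d.py 0.33 0 0.5;python3 -m inch '[[[0,0,-0.04],0],[[0,0,-0.08],0],[[0,0,-0.12],0],[[0,0,-0.16],0],[[0,0,-0.2],0]]' >/dev/null;python3 -m inch '[[[0,0,-0.04],0],[[0,0,-0.08],0],[[0,0,-0.12],0],[[0,0,-0.15],0]]' >/dev/null; python3 d.py 0.33 0 0.57 193.4
```

```text
clk 13.33 tcp [0.2577 0.0139 0.232 ] z [ 0.127 -0.074 -0.989] yaw -166.1 F [ 1.1 -0.2 -0.5] gap 0.0003 j [-0.2   -0.454 -0.611  1.275 -0.047 -0.441]
shift [-0.0948 -0.0571 -0.255 ] spin 
clk 14.08 tcp [0.2161 0.0406 0.5812] z [ 0.125 -0.073 -0.989] yaw -165.9 F [-0.1 -0.2  0.6] gap -0.0001 j [-0.093 -0.252  0.441  2.131 -0.061 -0.338]
shift [-0.0989 -0.0646  0.0283] spin 0.7
```

```bash
python3 - <<'E'
from h import *
P=[]
for n in("scene","top"):
    c=dict(np.load(n+"0.npz")); p=cloud(c); P.append(p[c["d"]>0].reshape(-1,3))
P=np.concatenate(P)
print("extent",P.min(0),P.max(0))
xs=np.arange(-1.4,.6,.1); ys=np.arange(-1.2,1.2,.1)
for x in xs:
    print("%5.1f "%x," ".join("%4d"%(100*P[m,2].max()) if (m:=(abs(P[:,0]-x-.05)<.05)&(abs(P[:,1]-y-.05)<.05)).sum() else "   ." for y in ys))
print(ys.round(1))
E
```

```text
extent [-1.34324294 -1.38665698 -0.76765774] [1.75763428 1.88584994 0.67922356]
 -1.4   -27  -28  -29  -29  -30  -31  -32  -33  -34  -35  -36    .    .    .    .  -42  -48    .  -47  -47    .    .    .    .
 -1.3     .    .  -24  -32    .  -39    .    .  -47    .  -44    .    .    .    .  -36    .    .  -47  -47    .    .    .    .
 -1.2     .    .  -22    .    .    .    .    .    .    .    .    .    .    .    .  -35  -38  -38    .  -40  -39    .    .    .
 -1.1     .    .    .    .    .    .    .    .    .    .    .    .    .    .    .    .  -38  -38    .  -39  -39    .    .    .
 -1.0     .    .    .    .    .    .    .    .    .    .    .    .    .    .    .    .  -38  -38    .  -40    .    .    .    .
 -0.9     .   -3    .    .    .    .    .    .    .    .    .    .    .    .  -17  -17  -20  -20  -21  -22    .    .    .    .
 -0.8     .   -3    .    .    .    .    .    .    .    .    .    .    .    .    .    .    .    .    .    .    .    .    .    .
 -0.7     .    .    .    .    .    .    .    .    .    .    .    .    .    .    .    .    .    .    .    .    .    .    .    .
 -0.
[... 942 characters left out ...]
   0   36   36   34    0    0    0    4    7    0    0    .    .    .
  0.2     .    .    .    .    0    0   34   38    0    0   67   67   57   34    6    0    0    6    7    0    0    .    .    .
  0.3     .    .    .    .    0    0    0    0    3    3    3    0    0    0    6    0    0    0    0    0    0    .    .    .
  0.4     .    .    .    .    .    0    0    0    8    8    8    0    1    4   10    4    9    9    0    0    0    .    .    .
  0.5     .    .    .    .    .    0    0    0    8    4    8    2    2    4   10    4    9    9    0    0    0    .    .    .
[-1.2 -1.1 -1.  -0.9 -0.8 -0.7 -0.6 -0.5 -0.4 -0.3 -0.2 -0.1  0.   0.1
  0.2  0.3  0.4  0.5  0.6  0.7  0.8  0.9  1.   1.1]
```

```bash
python3 -m inch '[[[0,0.041,0.005],0],[[0,0.082,0.01],0],[[0,0.123,0.01],0],[[0,0.164,0.01],0],[[0,0.2,0.01],0]]' >/dev/null; python3 d.py; python3 -m inch '[[[0.02,0.036,0.01],0],[[0.04,0.072,0.02],0],[[0.06,0.108,0.03],0],[[0.08,0.144,0.04],0],[[0.1,0.18,0.05],0]]' >/dev/null; python3 d.py -0.1 0.40 0.45; python3 d.py -0.3 0.3 0.45|tail -1
```

```text
clk 14.5 tcp [0.1839 0.1896 0.5558] z [ 0.125 -0.074 -0.989] yaw -165.9 F [ 2.1 -0.6 -0.1] gap 0.0001 j [ 0.662 -0.148  0.426  2.092 -0.135  0.417]
clk 14.92 tcp [0.0538 0.3339 0.4783] z [ 0.125 -0.075 -0.989] yaw -165.7 F [1.8 0.9 1. ] gap 0.0001 j [ 1.308 -0.027  0.306  1.944 -0.14   1.066]
shift [0.1349 0.1031 0.0039] spin 
shift [ 0.3522  0.0535 -0.0135] spin
```

```bash
python3 -m inch '[[[0.034,0.024,0],0],[[0.068,0.048,0],0],[[0.1,0.072,0],0],[[0.14,0.08,0],0],[[0.18,0.08,0],0]]' >/dev/null; python3 d.py; python3 -m inch '[[[0.04,-0.01,0],0],[[0.08,-0.02,0],0],[[0.12,-0.03,0],0],[[0.16,-0.04,0],0],[[0.2,-0.06,0],0]]' >/dev/null; python3 d.py -0.4 0.2 0.45; python3 d.py -0.85 0.4 0.5
```

```text
clk 15.33 tcp [-0.1422  0.3695  0.4478] z [ 0.126 -0.08  -0.989] yaw -165.6 F [ 0.2  0.7 -0.9] gap -0.0002 j [ 1.819  0.119  0.378  1.938 -0.103  1.579]
clk 15.75 tcp [-0.3217  0.2645  0.4309] z [ 0.129 -0.082 -0.988] yaw -165.5 F [-0.5  0.6 -0.1] gap -0.0 j [ 2.293  0.179  0.403  1.942 -0.042  2.049]
shift [ 0.0895 -0.0457 -0.0236] spin 
clk 15.75 tcp [-0.3217  0.2645  0.4309] z [ 0.129 -0.082 -0.988] yaw -165.5 F [-0.5  0.6 -0.1] gap -0.0 j [ 2.293  0.179  0.403  1.942 -0.042  2.049]
shift [ 0.4675  0.2489 -0.1473] spin
```

```bash
python3 -m inch '[[[0.03,-0.02,-0.01],0],[[0.06,-0.04,-0.02],0],[[0.09,-0.046,-0.02],0]]' >/dev/null; python3 d.py -0.88 0.47 0.5;  python3 -m inch '[[[0.022,0.018,-0.008],0],[[0.044,0.036,-0.016],0],[[0.066,0.054,-0.024],0],[[0.088,0.072,-0.03],0],[[0.11,0.09,-0.036],0]]' >/dev/null; python3 d.py ; python3 -m inch '[[[0.022,0.018,-0.008],0],[[0.044,0.036,-0.016],0],[[0.066,0.054,-0.024],0],[[0.088,0.072,-0.03],0],[[0.11,0.09,-0.036],0]]' >/dev/null; python3 d.py -0.88 0.47 0.5
```

```text
clk 16.0 tcp [-0.4029  0.1964  0.4463] z [ 0.129 -0.082 -0.988] yaw -165.2 F [0.1 1.8 0.2] gap -0.0002 j [ 2.515  0.265  0.555  2.014 -0.009  2.264]
shift [ 0.3839  0.373  -0.1372] spin 
clk 16.42 tcp [-0.5049  0.2411  0.4518] z [ 0.153 -0.102 -0.983] yaw -165.0 F [-14.1  12.3  16.7] gap 0.0002 j [ 2.553  0.683  1.265  2.338 -0.     2.299]
clk 16.83 tcp [-0.5091  0.2399  0.4436] z [ 0.163 -0.113 -0.98 ] yaw -164.9 F [-0.3 -0.3 -1.2] gap -0.0001 j [2.556 0.698 1.265 2.337 0.004 2.302]
shift [ 0.2883  0.3008 -0.1416] spin
```

```bash
python3 -m inch '[[[0,0,0.03],0],[[0,0,0.065],0],[[0,0,0.1],0],[[0,0,0.13],0],[[0,0,0.15],0]]' >/dev/null; python3 d.py -0.6 0.3 0.3; python3 d.py -0.8 0.4 0.3|tail -1
```

```text
clk 17.25 tcp [-0.4847  0.2229  0.2982] z [ 0.156 -0.109 -0.982] yaw -165.0 F [-2.   2.1  1.5] gap 0.0004 j [2.557 0.405 0.374 1.731 0.005 2.303]
shift [ 0.0905  0.1014 -0.0282] spin 
shift [ 0.2564  0.2453 -0.0702] spin
```

```bash
python3 -m inch '[[[0.026,0.024,-0.007],0],[[0.052,0.048,-0.014],0],[[0.078,0.072,-0.021],0],[[0.1,0.096,-0.028],0],[[0.12,0.115,-0.034],0]]' >/dev/null; python3 d.py;  python3 -m inch '[[[0.02,0.018,-0.005],0],[[0.04,0.036,-0.01],0],[[0.06,0.054,-0.015],0],[[0.08,0.072,-0.02],0],[[0.1,0.09,-0.025],0]]' >/dev/null; python3 d.py ; python3 -m inch '[[[0.026,0.024,-0.007],0],[[0.052,0.048,-0.014],0],[[0.078,0.072,-0.021],0],[[0.1,0.096,-0.028],0],[[0.12,0.115,-0.034],0]]' >/dev/null; python3 d.py -0.88 0.47 0.3
```

```text
clk 17.67 tcp [-0.6195  0.2993  0.2991] z [ 0.145 -0.102 -0.984] yaw -165.0 F [-0.6  1.1  1.3] gap 0.0003 j [2.571 0.873 1.211 2.087 0.008 2.317]
clk 18.08 tcp [-0.6593  0.3214  0.2593] z [ 0.109 -0.083 -0.991] yaw -165.3 F [-0.3 -0.1 -0.9] gap 0.0002 j [2.574 0.946 1.265 2.027 0.011 2.32 ]
clk 18.5 tcp [-0.694   0.3444  0.2183] z [ 0.073 -0.063 -0.995] yaw -165.4 F [ 0.1 -0.1 -0.6] gap 0.0001 j [2.572 0.994 1.264 1.937 0.014 2.318]
shift [ 0.1437  0.1607 -0.1028] spin
```

```bash
python3 -m inch '[[[0.026,0.024,-0.04],0],[[0.052,0.048,-0.08],0],[[0.078,0.072,-0.12],0],[[0.1,0.096,-0.15],0],[[0.13,0.12,-0.19],0]]' >/dev/null; python3 d.py;  python3 -m inch '[[[0.13,0.12,-0.1],0],[[0.13,0.12,-0.1],0],[[0.13,0.12,-0.1],0],[[0.13,0.12,-0.1],0],[[0.13,0.12,-0.1],0]]' >/dev/null; python3 d.py
```

```text
clk 18.92 tcp [-0.6921  0.3488  0.2517] z [ 0.034 -0.042 -0.999] yaw -165.5 F [ 0.2 -0.9 -0. ] gap -0.0001 j [2.565 0.951 1.265 1.937 0.016 2.312]
clk 19.33 tcp [-0.7098  0.3615  0.2473] z [-0.002 -0.022 -1.   ] yaw -165.6 F [-0.8  0.4 -0.4] gap -0.0004 j [2.562 0.955 1.264 1.89  0.019 2.311]
```

```bash
g(){ python3 d.py | cut -d' ' -f1-20; }; python3 -m inch '[[[0.13,0.12,-0.1],0],[[0.13,0.12,-0.1],0],[[0.13,0.12,-0.1],0],[[0.13,0.12,-0.1],0],[[0.13,0.12,-0.1],0]]' >/dev/null; python3 -m inch '[[[0.13,0.12,-0.1],0],[[0.13,0.12,-0.1],0],[[0.13,0.12,-0.1],0],[[0.13,0.12,-0.1],0],[[0.13,0.12,-0.1],0]]' >/dev/null; python3 d.py;python3 -m inch '[[[0.13,0.12,-0.1],0],[[0.13,0.12,-0.1],0],[[0.13,0.12,-0.1],0],[[0.13,0.12,-0.1],0],[[0.13,0.12,-0.1],0]]' >/dev/null; python3 -m inch '[[[0.13,0.12,-0.1],0],[[0.13,0.12,-0.1],0],[[0.13,0.12,-0.1],0],[[0.13,0.12,-0.1],0],[[0.13,0.12,-0.1],0]]' >/dev/null; python3 d.py
```

```text
clk 20.17 tcp [-0.7393  0.3827  0.2575] z [-0.08   0.022 -0.997] yaw -165.6 F [-0.   0.4 -0.2] gap -0.0 j [2.558 0.944 1.264 1.811 0.026 2.308]
clk 21.0 tcp [-0.7616  0.399   0.2872] z [-0.16   0.068 -0.985] yaw -165.3 F [ 0.6  0.  -0.8] gap 0.0002 j [2.554 0.913 1.264 1.75  0.032 2.307]
```

```bash
python3 -m inch '[[[0.13,0.12,-0.08],0],[[0.13,0.12,-0.08],0],[[0.13,0.12,-0.08],0],[[0.13,0.12,-0.08],0],[[0.13,0.12,-0.08],0]]' >/dev/null; python3 -m inch '[[[0.13,0.12,-0.08],0],[[0.13,0.12,-0.08],0],[[0.13,0.12,-0.08],0],[[0.13,0.12,-0.08],0],[[0.13,0.12,-0.08],0]]' >/dev/null; python3 d.py;python3 -m inch '[[[0.13,0.12,-0.08],0],[[0.13,0.12,-0.08],0],[[0.13,0.12,-0.08],0],[[0.13,0.12,-0.08],0],[[0.13,0.12,-0.08],0]]' >/dev/null; python3 -m inch '[[[0.13,0.12,-0.08],0],[[0.13,0.12,-0.08],0],[[0.13,0.12,-0.08],0],[[0.13,0.12,-0.08],0],[[0.13,0.12,-0.08],0]]' >/dev/null; python3 d.py
```

```text
clk 21.83 tcp [-0.788   0.4161  0.3135] z [-0.24   0.114 -0.964] yaw -164.7 F [ 0.1 -0.4 -0.7] gap -0.0002 j [2.552 0.891 1.264 1.677 0.039 2.309]
clk 22.67 tcp [-0.806   0.4281  0.3582] z [-0.321  0.161 -0.933] yaw -163.9 F [-0.2 -0.  -0.1] gap 0.0001 j [2.549 0.851 1.264 1.619 0.045 2.31 ]
```

```bash
python3 -m inch '[[[0.13,0.12,-0.08],0],[[0.13,0.12,-0.08],0],[[0.13,0.12,-0.08],0],[[0.13,0.12,-0.08],0],[[0.13,0.12,-0.08],0]]' >/dev/null; python3 d.py; cat > wp.py <<'E'
import sys,json
from h import *
s=env.get_state(); q=s["orientation"]; R=Ro.from_quat([q[1],q[2],q[3],q[0]]).as_matrix(); p=s["tcp_pos"]
for w in json.loads(sys.argv[1]):
    d=np.array(w)-p; print(w,"len",np.linalg.norm(d).round(3),(R.T@d).round(3)); p=np.array(w)
E
python3 wp.py '[[-0.45,0.25,0.38],[-0.3,0.35,0.38],[-0.12,0.43,0.38],[0.08,0.43,0.38],[0.27,0.37,0.38],[0.4,0.22,0.38],[0.45,0.03,0.38],[0.42,-0.17,0.38],[0.3,-0.33,0.38],[0.13,-0.43,0.36],[-0.05,-0.5,0.34]]'
```

```text
clk 23.08 tcp [-0.8117  0.4321  0.386 ] z [-0.361  0.185 -0.914] yaw -163.3 F [ 0.  -0.4 -0.9] gap -0.0001 j [2.548 0.825 1.264 1.595 0.049 2.311]
[-0.45, 0.25, 0.38] len 0.405 [-0.282 -0.244 -0.159]
[-0.3, 0.35, 0.38] len 0.18 [-0.164  0.065 -0.036]
[-0.12, 0.43, 0.38] len 0.197 [-0.186  0.041 -0.05 ]
[0.08, 0.43, 0.38] len 0.2 [-0.182 -0.039 -0.072]
[0.27, 0.37, 0.38] len 0.199 [-0.157 -0.093 -0.08 ]
[0.4, 0.22, 0.38] len 0.198 [-0.077 -0.167 -0.075]
[0.45, 0.03, 0.38] len 0.196 [ 0.006 -0.189 -0.053]
[0.42, -0.17, 0.38] len 0.202 [ 0.082 -0.183 -0.026]
[0.3, -0.33, 0.38] len 0.2 [ 0.153 -0.128  0.014]
[0.13, -0.43, 0.36] len 0.198 [ 0.176 -0.067  0.061]
[-0.05, -0.5, 0.34] len 0.194 [ 0.177 -0.037  0.07 ]
```

```bash
python3 -m inch '[[[-0.141,-0.122,-0.08],0],[[-0.141,-0.122,-0.08],0],[[-0.141,-0.122,-0.08],0],[[-0.141,-0.122,-0.08],0],[[-0.141,-0.122,-0.08],0]]' >/dev/null; python3 -m inch '[[[-0.141,-0.122,-0.08],0],[[-0.141,-0.122,-0.08],0],[[-0.141,-0.122,-0.08],0],[[-0.141,-0.122,-0.08],0],[[-0.141,-0.122,-0.08],0]]' >/dev/null; python3 -m inch '[[[-0.164,0.065,-0.036],0],[[-0.164,0.065,-0.036],0],[[-0.164,0.065,-0.036],0],[[-0.164,0.065,-0.036],0],[[-0.164,0.065,-0.036],0]]' >/dev/null; python3 -m inch '[[[-0.186,0.041,-0.05],0],[[-0.186,0.041,-0.05],0],[[-0.186,0.041,-0.05],0],[[-0.186,0.041,-0.05],0],[[-0.186,0.041,-0.05],0]]' >/dev/null; python3 d.py; python3 wp.py '[[-0.12,0.43,0.38],[0.08,0.43,0.38],[0.27,0.37,0.38],[0.4,0.22,0.38],[0.45,0.03,0.38]]'
```

```text
clk 24.75 tcp [-0.1491  0.4489  0.382 ] z [-0.358  0.188 -0.915] yaw -163.6 F [0.4 0.8 0.4] gap 0.0001 j [ 1.45  -0.093 -0.067  1.441  0.388  1.239]
[-0.12, 0.43, 0.38] len 0.035 [-0.022 -0.024 -0.012]
[0.08, 0.43, 0.38] len 0.2 [-0.183 -0.038 -0.072]
[0.27, 0.37, 0.38] len 0.199 [-0.158 -0.093 -0.079]
[0.4, 0.22, 0.38] len 0.198 [-0.078 -0.166 -0.075]
[0.45, 0.03, 0.38] len 0.196 [ 0.005 -0.189 -0.054]
```

```bash
python3 -m inch '[[[-0.19,-0.045,-0.075],0],[[-0.19,-0.045,-0.075],0],[[-0.19,-0.045,-0.075],0],[[-0.19,-0.045,-0.075],0],[[-0.19,-0.045,-0.075],0]]' >/dev/null; python3 -m inch '[[[-0.158,-0.093,-0.079],0],[[-0.158,-0.093,-0.079],0],[[-0.158,-0.093,-0.079],0],[[-0.158,-0.093,-0.079],0],[[-0.158,-0.093,-0.079],0]]' >/dev/null; python3 -m inch '[[[-0.078,-0.166,-0.075],0],[[-0.078,-0.166,-0.075],0],[[-0.078,-0.166,-0.075],0],[[-0.078,-0.166,-0.075],0],[[-0.078,-0.166,-0.075],0]]' >/dev/null; python3 -m inch '[[[0.005,-0.189,-0.054],0],[[0.005,-0.189,-0.054],0],[[0.005,-0.189,-0.054],0],[[0.005,-0.189,-0.054],0],[[0.005,-0.189,-0.054],0]]' >/dev/null; python3 d.py; python3 wp.py '[[0.45,0.03,0.38],[0.42,-0.17,0.38],[0.3,-0.33,0.38],[0.13,-0.43,0.36],[-0.05,-0.5,0.34]]'
```

```text
clk 26.42 tcp [0.4328 0.036  0.3805] z [-0.357  0.189 -0.915] yaw -163.8 F [-0.2  0.6 -0.5] gap 0.0 j [-0.192  0.384  0.471  2.058  0.118 -0.454]
[0.45, 0.03, 0.38] len 0.018 [-0.014 -0.009 -0.007]
[0.42, -0.17, 0.38] len 0.202 [ 0.081 -0.184 -0.027]
[0.3, -0.33, 0.38] len 0.2 [ 0.152 -0.129  0.013]
[0.13, -0.43, 0.36] len 0.198 [ 0.176 -0.068  0.06 ]
[-0.05, -0.5, 0.34] len 0.194 [ 0.177 -0.038  0.069]
```

```bash
python3 -m inch '[[[0.081,-0.184,-0.027],0],[[0.081,-0.184,-0.027],0],[[0.081,-0.184,-0.027],0],[[0.081,-0.184,-0.027],0],[[0.081,-0.184,-0.027],0]]' >/dev/null; python3 -m inch '[[[0.152,-0.129,0.013],0],[[0.152,-0.129,0.013],0],[[0.152,-0.129,0.013],0],[[0.152,-0.129,0.013],0],[[0.152,-0.129,0.013],0]]' >/dev/null; python3 -m inch '[[[0.176,-0.068,0.06],0],[[0.176,-0.068,0.06],0],[[0.176,-0.068,0.06],0],[[0.176,-0.068,0.06],0],[[0.176,-0.068,0.06],0]]' >/dev/null; python3 -m inch '[[[0.177,-0.038,0.07],0],[[0.177,-0.038,0.07],0],[[0.177,-0.038,0.07],0],[[0.177,-0.038,0.07],0],[[0.177,-0.038,0.07],0]]' >/dev/null; python3 d.py; python3 wp.py '[[-0.05,-0.6,0.3],[-0.05,-0.8,0.3],[-0.05,-0.8,0.4]]'
```

```text
clk 28.08 tcp [-0.076  -0.4982  0.3389] z [-0.357  0.19  -0.914] yaw -164.1 F [ 1.1 -0.2 -0.7] gap 0.0002 j [-1.644  0.333  0.317  1.732 -0.379 -1.843]
[-0.05, -0.6, 0.3] len 0.112 [-0.009 -0.111  0.007]
[-0.05, -0.8, 0.3] len 0.2 [ 0.052 -0.189 -0.038]
[-0.05, -0.8, 0.4] len 0.1 [ 0.03   0.027 -0.091]
```

```bash
python3 -m inch '[[[-0.01,-0.111,0.007],0],[[-0.01,-0.111,0.007],0],[[-0.01,-0.111,0.007],0],[[-0.01,-0.111,0.007],0]]' >/dev/null; python3 -m inch '[[[0.006,-0.02,-0.004],0],[[0.012,-0.04,-0.008],0],[[0.018,-0.06,-0.012],0],[[0.024,-0.08,-0.016],0],[[0.03,-0.1,-0.02],0]]' >/dev/null;python3 d.py;python3 -m inch '[[[0.006,-0.02,-0.004],0],[[0.012,-0.04,-0.008],0],[[0.018,-0.06,-0.012],0],[[0.024,-0.08,-0.016],0],[[0.03,-0.1,-0.02],0]]' >/dev/null;python3 d.py;python3 -m inch '[[[0.07,-0.17,-0.09],0],[[0.07,-0.17,-0.09],0],[[0.07,-0.17,-0.09],0],[[0.07,-0.17,-0.09],0],[[0.07,-0.17,-0.09],0]]' >/dev/null;python3 d.py;python3 -m inch '[[[0.07,-0.17,-0.09],0],[[0.07,-0.17,-0.09],0],[[0.07,-0.17,-0.09],0],[[0.07,-0.17,-0.09],0],[[0.07,-0.17,-0.09],0]]' >/dev/null;python3 d.py
```

```text
clk 28.83 tcp [-0.0525 -0.7021  0.2895] z [-0.358  0.19  -0.914] yaw -163.9 F [  8.3 -64.4  61.5] gap -0.0002 j [-1.593  0.941  1.265  2.092 -0.371 -1.792]
clk 29.25 tcp [-0.0624 -0.7401  0.2587] z [-0.363  0.147 -0.92 ] yaw -163.8 F [0.7 0.7 0.4] gap 0.0001 j [-1.603  0.975  1.265  2.006 -0.376 -1.818]
clk 29.67 tcp [-0.0755 -0.7695  0.2422] z [-0.367  0.105 -0.924] yaw -163.7 F [ 0.1  0.6 -0.4] gap 0.0001 j [-1.617  0.992  1.264  1.937 -0.381 -1.849]
clk 30.08 tcp [-0.0852 -0.7955  0.2319] z [-0.371  0.062 -0.926] yaw -163.5 F [ 0.5  0.  -0.3] gap -0.0001 j [-1.627  1.003  1.264  1.876 -0.384 -1.877]
```

```bash
python3 -m inch '[[[0.07,-0.17,-0.09],0],[[0.07,-0.17,-0.09],0],[[0.07,-0.17,-0.09],0],[[0.07,-0.17,-0.09],0],[[0.07,-0.17,-0.09],0]]' >/dev/null;python3 -m inch '[[[0.07,-0.17,-0.09],0],[[0.07,-0.17,-0.09],0],[[0.07,-0.17,-0.09],0],[[0.07,-0.17,-0.09],0],[[0.07,-0.17,-0.09],0]]' >/dev/null;python3 -m inch '[[[0.07,-0.17,-0.09],0],[[0.07,-0.17,-0.09],0],[[0.07,-0.17,-0.09],0],[[0.07,-0.17,-0.09],0],[[0.07,-0.17,-0.09],0]]' >/dev/null;python3 d.py;python3 -m inch '[[[0.07,-0.17,-0.09],0],[[0.07,-0.17,-0.09],0],[[0.07,-0.17,-0.09],0]]' >/dev/null;python3 d.py
```

```text
clk 31.33 tcp [-0.0968 -0.8591  0.2378] z [-0.383 -0.074 -0.921] yaw -163.2 F [ 0.1 -0.2  0.5] gap -0.0001 j [-1.635  0.999  1.264  1.729 -0.387 -1.941]
clk 31.58 tcp [-0.0952 -0.8762  0.25  ] z [-0.386 -0.121 -0.914] yaw -163.2 F [-0.4 -0.5 -0.5] gap 0.0003 j [-1.631  0.988  1.264  1.69  -0.388 -1.957]
```

```bash
python3 -m inch '[[[-0.01,0.02,0.01],3.5],[[-0.02,0.05,0.02],3.5],[[-0.03,0.09,0.03],3.5],[[-0.04,0.13,0.04],3.5],[[-0.06,0.17,0.05],3.5]]' 0 >/dev/null; python3 d.py;  python3 wp.py '[[0.0,-0.55,0.3],[0.15,-0.42,0.35],[0.3,-0.3,0.38],[0.43,-0.15,0.38],[0.5,0.04,0.36],[0.545,0.22,0.3],[0.56,0.272,0.24]]'
```

```text
clk 32.0 tcp [-0.1091 -0.7574  0.2002] z [-0.387 -0.123 -0.914] yaw -167.1 F [ 0.  -2.2  1.1] gap 0.0605 j [-1.661  0.566  0.34   1.175 -0.383 -1.926]
[0.0, -0.55, 0.3] len 0.255 [-0.099  0.172 -0.159]
[0.15, -0.42, 0.35] len 0.205 [-0.14   0.089 -0.12 ]
[0.3, -0.3, 0.38] len 0.194 [-0.146  0.08  -0.1  ]
[0.43, -0.15, 0.38] len 0.198 [-0.147  0.115 -0.069]
[0.5, 0.04, 0.36] len 0.203 [-0.109  0.169 -0.032]
[0.545, 0.22, 0.3] len 0.195 [-0.101  0.166  0.015]
[0.56, 0.272, 0.24] len 0.081 [-0.048  0.049  0.043]
```

```bash
python3 -m inch '[[[-0.08,0.135,-0.125],0],[[-0.08,0.135,-0.125],0],[[-0.08,0.135,-0.125],0],[[-0.08,0.135,-0.125],0],[[-0.08,0.135,-0.125],0]]' >/dev/null; python3 -m inch '[[[-0.14,0.1,-0.12],0],[[-0.14,0.1,-0.12],0],[[-0.14,0.1,-0.12],0],[[-0.14,0.1,-0.12],0],[[-0.14,0.1,-0.12],0]]' >/dev/null;python3 -m inch '[[[-0.146,0.08,-0.1],0],[[-0.146,0.08,-0.1],0],[[-0.146,0.08,-0.1],0],[[-0.146,0.08,-0.1],0],[[-0.146,0.08,-0.1],0]]' >/dev/null;python3 d.py;  python3 wp.py '[[0.3,-0.3,0.38],[0.43,-0.15,0.38],[0.5,0.04,0.36],[0.545,0.22,0.3],[0.56,0.272,0.24]]'
```

```text
clk 33.25 tcp [ 0.2762 -0.3299  0.3602] z [-0.386 -0.123 -0.914] yaw -167.1 F [ 0.3 -0.9 -0.2] gap 0.0854 j [-0.789  0.206  0.197  1.761 -0.369 -0.985]
[0.3, -0.3, 0.38] len 0.043 [-0.019  0.023 -0.031]
[0.43, -0.15, 0.38] len 0.198 [-0.147  0.115 -0.069]
[0.5, 0.04, 0.36] len 0.203 [-0.109  0.169 -0.032]
[0.545, 0.22, 0.3] len 0.195 [-0.101  0.166  0.015]
[0.56, 0.272, 0.24] len 0.081 [-0.048  0.049  0.043]
```

```bash
python3 -m inch '[[[-0.16,0.135,-0.09],0],[[-0.16,0.135,-0.09],0],[[-0.16,0.135,-0.09],0],[[-0.16,0.135,-0.09],0],[[-0.16,0.135,-0.09],0]]' >/dev/null; python3 -m inch '[[[-0.11,0.17,-0.035],0],[[-0.11,0.17,-0.035],0],[[-0.11,0.17,-0.035],0],[[-0.11,0.17,-0.035],0],[[-0.11,0.17,-0.035],0]]' >/dev/null;python3 -m inch '[[[-0.1,0.166,0.015],0],[[-0.1,0.166,0.015],0],[[-0.1,0.166,0.015],0],[[-0.1,0.166,0.015],0],[[-0.1,0.166,0.015],0]]' >/dev/null;python3 d.py 0.56 0.272 0.21; python3 - <<'E'
from h import *
c=cam("wrist");save("w2",c["im"]);np.savez("w2.npz",**c)
E
```

```text
clk 34.5 tcp [0.5229 0.2066 0.2943] z [-0.387 -0.124 -0.913] yaw -167.0 F [ 0.9 -0.9 -0.2] gap 0.0852 j [ 0.248  0.724  0.823  2.088 -0.025  0.019]
shift [-0.0807  0.0573  0.0545] spin
```

View pics/w2.png

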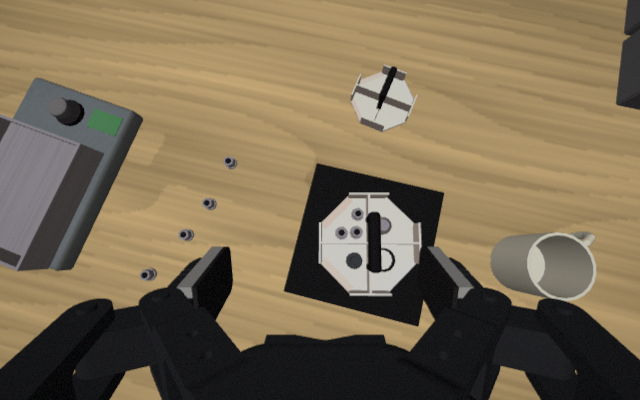

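```bash
python3 - <<'E'
from h import *
c=dict(np.load("w2.npz"));P=cloud(c)
b=(P[...,2]>.085)&(P[...,2]<.115);b[:200]=0;b[285:]=0;b[:,:340]=0;b[:,:330]=0;b[:,410:]=0
r=cv2.minAreaRect(P[b][:,:2].astype(np.float32));print(r,np.median(P[b][:,2]),b.sum())
s=env.get_state();q=s["orientation"];R=Ro.from_quat([q[1],q[2],q[3],q[0]]).as_matrix()
h=np.array([.5095,.256,.088]); h[:2]=h[:2]
for k in(.2,.12,.041):
    pass
for h in (np.array([.5095,.256,.088]),np.array([*r[0],.088])):
    g=h+.041*R[:,2]; print("grasp tcp",g.round(4),"pre shift",(R.T@(g-.14*R[:,2]-s["tcp_pos"])).round(4))
print(R.round(3))
E
```

```text
((0.5081250667572021, 0.25755539536476135), (0.07074575126171112, 0.014318385161459446), 13.60606575012207) 0.09964905133580315 754
grasp tcp [0.4935 0.2509 0.0506] pre shift [-0.0808  0.0533  0.0861]
grasp tcp [0.4921 0.2525 0.0506] pre shift [-0.0799  0.0551  0.0864]
[[-0.889 -0.241 -0.39 ]
 [-0.209  0.97  -0.124]
 [ 0.408 -0.029 -0.912]]
```

```bash
python3 -m inch '[[[-0.0805,0.0545,0.03],0],[[-0.0805,0.0545,0.06],0],[[-0.0805,0.0545,0.086],0],[[-0.0805,0.0545,0.086],0],[[-0.0805,0.0545,0.086],0]]' >/dev/null; python3 d.py 0.493 0.2517 0.0506; python3 -m inch '[[[0,0,0.03],0],[[0,0,0.06],0],[[0,0,0.08],0],[[0,0,0.1],0],[[0,0,0.1],0]]' >/dev/null; python3 d.py 0.493 0.2517 0.0506
```

```text
clk 34.97 tcp [0.5451 0.2701 0.1731] z [-0.398 -0.128 -0.908] yaw -166.7 F [ 0.1 -0.6  0.6] gap 0.0854 j [0.325 0.832 0.724 1.894 0.006 0.084]
shift [-0.0012 -0.0015  0.1343] spin 
clk 35.38 tcp [0.503  0.2559 0.0814] z [-0.402 -0.129 -0.906] yaw -166.7 F [ 1.2  0.1 -0.2] gap 0.0854 j [0.325 0.755 0.352 1.603 0.006 0.085]
shift [-0.0033 -0.0007  0.0325] spin
```

```bash
python3 -m inch '[[[-0.002,-0.001,0.015],0],[[-0.003,-0.001,0.0325],0],[[-0.003,-0.001,0.0325],0],[[-0.003,-0.001,0.0325],0]]' >/dev/null; python3 d.py 0.493 0.2517 0.0506; python3 -m inch '[[[0,0,0],0],[[0,0,0],0],[[0,0,0],0],[[0,0,0],0],[[0,0,0],0]]' 1 60; python3 -m inch '[[[0,0,0],0],[[0,0,0],0],[[0,0,0],0],[[0,0,0],0],[[0,0,0],0]]' 1 60;python3 d.py; python3 - <<'E'
from h import *
c=cam("wrist");save("w3",c["im"])
E
```

```text
clk 35.72 tcp [0.4936 0.2511 0.0525] z [-0.401 -0.129 -0.907] yaw -166.8 F [-0.4  0.1 -0.1] gap 0.0854 j [0.323 0.752 0.272 1.526 0.005 0.083]
shift [-0.0004  0.0008  0.0019] spin 
clock: 36.13
tcp_pos: [0.494, 0.2513, 0.0529]
orientation: [-0.212, -0.116, 0.97, -0.041]
wrist_force: [0.6, -0.7, 0.3]
finger_gap: 0.0253
clock: 36.55
tcp_pos: [0.4941, 0.2513, 0.053]
orientation: [-0.211, -0.116, 0.97, -0.041]
wrist_force: [1.0, 0.6, 0.6]
finger_gap: 0.013
clk 36.55 tcp [0.4941 0.2513 0.053 ] z [-0.401 -0.128 -0.907] yaw -166.8 F [1.  0.6 0.6] gap 0.013 j [0.323 0.751 0.273 1.527 0.005 0.083]
```

View pics/w3.png

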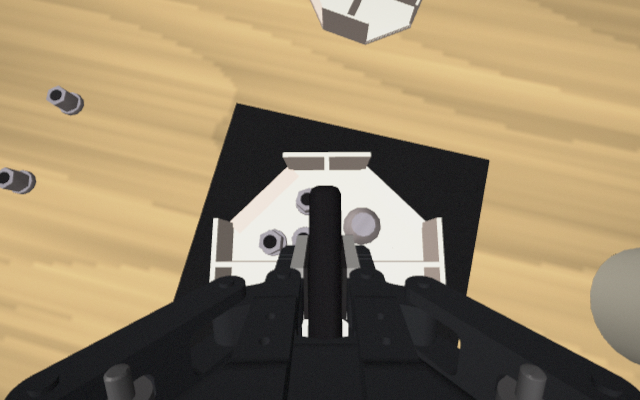

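```bash
python3 -m inch '[[[0.004,0,-0.009],0],[[0.008,0,-0.018],0],[[0.016,0,-0.036],0],[[0.024,0,-0.054],0],[[0.04,0,-0.09],0]]' 1 100; python3 -m inch '[[[0.01,0,-0.02],0],[[0.016,0,-0.036],0],[[0.024,0,-0.054],0],[[0.032,0,-0.07],0],[[0.032,0,-0.07],0]]'; python3 - <<'E'
from h import *
c=cam("scene");save("s1",c["im"][60:300,200:520].repeat(2,0).repeat(2,1));t=cam("top");np.savez("t1.npz",**t)
E
python3 d.py
```

```text
clock: 37.02
tcp_pos: [0.4932, 0.254, 0.1493]
orientation: [-0.214, -0.116, 0.969, -0.042]
wrist_force: [0.9, -0.3, -5.7]
finger_gap: 0.0125
clock: 37.43
tcp_pos: [0.4941, 0.2569, 0.2304]
orientation: [-0.212, -0.116, 0.97, -0.041]
wrist_force: [0.5, 0.7, -3.0]
finger_gap: 0.0126
clk 37.53 tcp [0.494  0.2567 0.2265] z [-0.404 -0.13  -0.906] yaw -166.8 F [ 0.4 -0.5 -4.5] gap 0.0126 j [0.33  0.7   0.603 1.913 0.008 0.09 ]
```

View pics/s1.png

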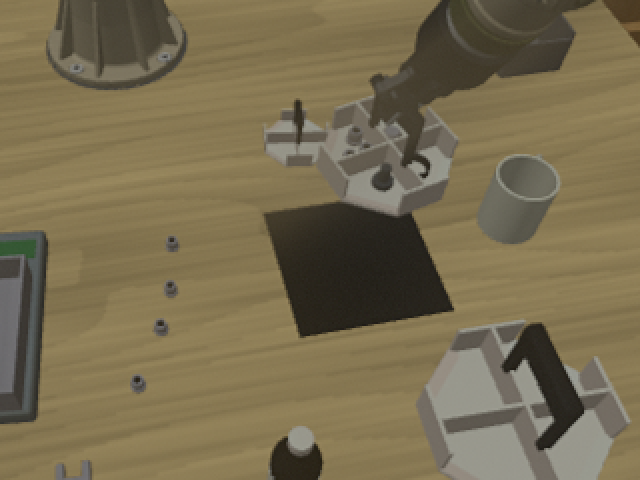

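```bash
cat > pour.py <<'E'
from h import *
s=env.get_state(); q=s["orientation"]; R=Ro.from_quat([q[1],q[2],q[3],q[0]]).as_matrix(); t=R[:,2]
y0=np.radians(13.5); B0=Ro.from_euler("z",y0).as_matrix()
pan=np.array([.553,-.2445,.038])
o=.07;k=.0283
oc=[(o,k),(k,o),(-k,o),(-o,k),(-o,-k),(-k,-o),(k,-o),(o,-k)]
pts=np.array([(x,y,z-.085) for x,y in oc for z in(0,.037)])
for ph in(20,40,60,80,90,100):
    B=Ro.from_rotvec(-t*np.radians(ph)).as_matrix()@B0
    tau=np.degrees(np.arccos(B[2,2])); g=B.T@[0,0,-1]
    sp=B@np.array([-.0488,-.0488,-.077])
    w=pts@B.T; low=w[w[:,2].argmin()]
    # TCP so that spout at pan + z .105
    h=pan+[0,0,.07]-sp
    print(ph,"tau",tau.round(1),"dir",np.degrees(np.arctan2(g[1],g[0])).round(0),"spout rel",sp.round(3),"low",low.round(3),"tcp for spout@(pan,.108)",(h+.041*t).round(3))
E
python3 pour.py
```

```text
20 tau 8.5 dir -95.0 spout rel [-0.021 -0.057 -0.084] low [ 0.007 -0.063 -0.095] tcp for spout@(pan,.108) [ 0.558 -0.193  0.155]
40 tau 16.7 dir -104.0 spout rel [-0.008 -0.049 -0.091] low [ 0.019 -0.044 -0.103] tcp for spout@(pan,.108) [ 0.545 -0.201  0.162]
60 tau 24.5 dir -113.0 spout rel [ 0.001 -0.037 -0.097] low [ 0.025 -0.022 -0.109] tcp for spout@(pan,.108) [ 0.536 -0.213  0.168]
80 tau 31.7 dir -123.0 spout rel [ 0.006 -0.022 -0.101] low [ 0.023  0.001 -0.111] tcp for spout@(pan,.108) [ 0.531 -0.228  0.172]
90 tau 34.9 dir -128.0 spout rel [ 0.006 -0.013 -0.102] low [ 0.02   0.012 -0.111] tcp for spout@(pan,.108) [ 0.53  -0.236  0.173]
100 tau 37.9 dir -133.0 spout rel [ 0.005 -0.005 -0.103] low [ 0.014  0.023 -0.11 ] tcp for spout@(pan,.108) [ 0.531 -0.245  0.174]
```

```bash
python3 wp.py '[[0.511,-0.208,0.2265]]'
```

```text
[0.511, -0.208, 0.2265] len 0.465 [ 0.081 -0.455  0.053]
```

```bash
python3 -m inch '[[[0.001,-0.005,0.001],0],[[0.003,-0.015,0.002],0],[[0.005,-0.029,0.003],0],[[0.008,-0.044,0.005],0],[[0.01,-0.058,0.007],0]]' >/dev/null; python3 -m inch '[[[0.003,-0.015,0.002],0],[[0.005,-0.03,0.003],0],[[0.008,-0.045,0.005],0],[[0.01,-0.059,0.007],0],[[0.013,-0.073,0.009],0]]' >/dev/null; python3 -m inch '[[[0.003,-0.015,0.002],0],[[0.005,-0.03,0.003],0],[[0.008,-0.045,0.005],0],[[0.01,-0.059,0.007],0],[[0.013,-0.073,0.009],0]]' >/dev/null; python3 -m inch '[[[0.003,-0.015,0.002],0],[[0.005,-0.03,0.003],0],[[0.008,-0.045,0.005],0],[[0.01,-0.059,0.007],0],[[0.013,-0.073,0.009],0]]' >/dev/null; python3 -m inch '[[[0.003,-0.015,0.002],0],[[0.005,-0.03,0.003],0],[[0.008,-0.045,0.005],0],[[0.01,-0.059,0.007],0],[[0.013,-0.073,0.009],0]]' >/dev/null; python3 d.py; python3 wp.py '[[0.511,-0.208,0.2265]]'
```

```text
clk 39.62 tcp [ 0.5066 -0.109   0.2237] z [-0.405 -0.129 -0.905] yaw -166.9 F [-0.5  0.3 -4.5] gap 0.0121 j [-0.23   0.561  0.362  1.756 -0.22  -0.424]
[0.511, -0.208, 0.2265] len 0.099 [ 0.018 -0.097  0.009]
```

```bash
python3 -m inch '[[[0.003,-0.015,0.002],0],[[0.005,-0.03,0.003],0],[[0.008,-0.045,0.005],0],[[0.01,-0.058,0.006],0],[[0.012,-0.068,0.007],0]]' >/dev/null; python3 -m inch '[[[0.002,-0.01,0.002],0],[[0.004,-0.018,0.003],0],[[0.005,-0.025,0.003],0],[[0.005,-0.027,0.003],0],[[0.005,-0.027,0.003],0]]' >/dev/null; python3 wp.py '[[0.511,-0.208,0.162]]'; python3 - <<'E'
from h import *
c=cam("top");save("t2",cv2.resize(c["im"][120:290,360:560],(800,680))[:600])
E
```

```text
[0.511, -0.208, 0.162] len 0.063 [-0.027  0.002  0.057]
```

View pics/t2.png

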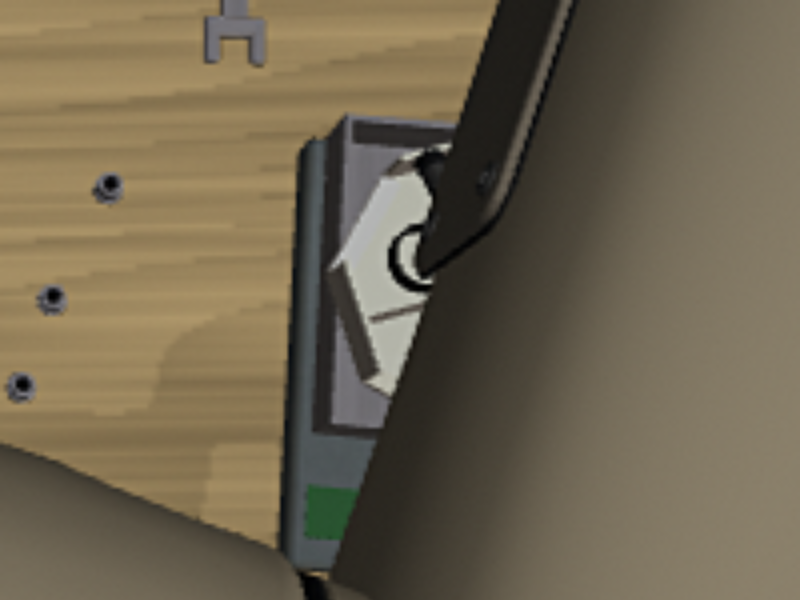

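```bash
python3 -m inch '[[[-0.006,0,0.012],0],[[-0.012,0,0.025],0],[[-0.019,0.001,0.04],0],[[-0.025,0.002,0.052],0],[[-0.027,0.002,0.057],0]]' >/dev/null; python3 -m inch '[[[0,0,0],-7],[[0,0,0],-14],[[0,0,0],-21],[[0,0,0],-28],[[0,0,0],-35]]' >/dev/null; python3 -m inch '[[[0,0,0],-7],[[0,0,0],-14],[[0,0,0],-21],[[0,0,0],-28],[[0,0,0],-35]]' >/dev/null;python3 -m inch '[[[0,0,0],-7],[[0,0,0],-11],[[0,0,0],-11],[[0,0,0],-11],[[0,0,0],-11]]' >/dev/null;  python3 -m inch '[[[0,0,0],0],[[0,0,0],0],[[0,0,0],0]]'; python3 d.py; python3 - <<'E'
from h import *
c=cam("wrist");save("w4",c["im"]);s=cam("scene");save("s4",s["im"][100:300,80:280].repeat(3,0).repeat(3,1))
E
```

```text
clock: 42.42
tcp_pos: [0.511, -0.2048, 0.1613]
orientation: [0.189, 0.721, -0.658, -0.109]
wrist_force: [-0.2, -0.0, -4.7]
finger_gap: 0.0123
clk 42.42 tcp [ 0.511  -0.2048  0.1613] z [-0.406 -0.129 -0.905] yaw -83.6 F [-0.2 -0.  -4.7] gap 0.0123 j [-0.37   0.614  0.304  1.612 -0.271 -1.985]
```

View pics/s4.png

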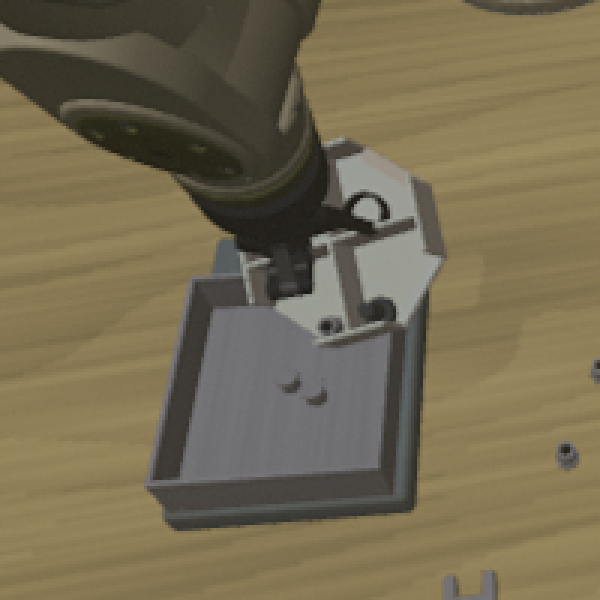

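```bash
python3 -m inch '[[[0,0,0],-7],[[0,0,0],-14],[[0,0,0],-14],[[0,0,0],-14]]' >/dev/null; python3 d.py; python3 - <<'E'
from h import *
c=cam("scene");save("s5",c["im"][130:250,120:280].repeat(4,0).repeat(4,1))
E
```

```text
clk 42.85 tcp [ 0.5109 -0.2049  0.1612] z [-0.406 -0.129 -0.905] yaw -71.0 F [-0.   0.4 -3.8] gap 0.0122 j [-0.37   0.614  0.304  1.612 -0.271 -2.226]
```

View pics/s5.png

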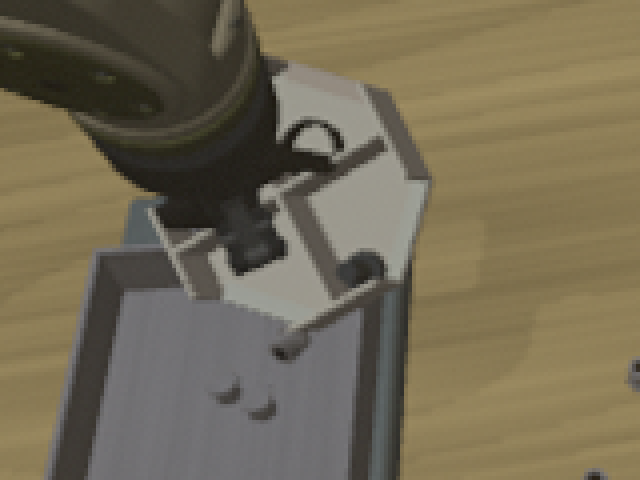

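```bash
python3 -m inch '[[[0,0,0],0],[[0,0,0],0],[[0,0,0],0]]' >/dev/null;python3 -m inch '[[[0,0,0],7],[[0,0,0],14],[[0,0,0],21],[[0,0,0],28],[[0,0,0],35]]' >/dev/null;python3 -m inch '[[[0,0,-0.005],7],[[0,0,-0.01],14],[[0,0,-0.02],21],[[0,0,-0.03],28],[[0,0,-0.04],35]]' >/dev/null; python3 -m inch '[[[0,0,0],7],[[0,0,0],14],[[0,0,0],20],[[0,0,0],20],[[0,0,0],20]]' >/dev/null; python3 d.py 0.4941 0.2513 0.20 193.1; python3 - <<'E'
from h import *
c=cam("scene");np.savez("s6.npz",**c)
E
```

```text
clk 44.4 tcp [ 0.527  -0.1996  0.1977] z [-0.406 -0.129 -0.905] yaw -161.5 F [ 0.4  0.  -4.7] gap 0.0126 j [-0.354  0.638  0.434  1.723 -0.265 -0.627]
shift [-0.1001  0.4384 -0.0468] spin 5.4
```

```bash
python3 -m inch '[[[0,0,0],5.4],[[0,0,0],5.4]]' >/dev/null; python3 wp.py '[[0.4941,0.2513,0.20]]'; python3 -m inch '[[[-0.001,0.006,-0.001],0],[[-0.002,0.018,-0.001],0],[[-0.003,0.035,-0.002],0],[[-0.004,0.052,-0.002],0],[[-0.006,0.07,-0.003],0]]' >/dev/null; python3 d.py 0.4941 0.2513 0.2 193.1; python3 -m inch '[[[-0.001,0.018,-0.001],0],[[-0.002,0.036,-0.001],0],[[-0.003,0.054,-0.002],0],[[-0.004,0.072,-0.003],0],[[-0.005,0.09,-0.003],0]]' >/dev/null;python3 -m inch '[[[-0.001,0.018,-0.001],0],[[-0.002,0.036,-0.001],0],[[-0.003,0.054,-0.002],0],[[-0.004,0.072,-0.003],0],[[-0.005,0.09,-0.003],0]]' >/dev/null; python3 d.py 0.4941 0.2513 0.2 193.1
```

```text
[0.4941, 0.2513, 0.2] len 0.452 [-0.058  0.446 -0.047]
clk 45.03 tcp [ 0.5165 -0.1278  0.1954] z [-0.407 -0.129 -0.904] yaw -167.4 F [ 0.8  0.2 -4.2] gap 0.0128 j [-0.255  0.593  0.348  1.706 -0.229 -0.439]
shift [-0.0531  0.3735 -0.0438] spin -0.5
clk 45.87 tcp [0.4836 0.0552 0.1914] z [-0.406 -0.13  -0.905] yaw -167.1 F [ 0.4 -0.  -3.7] gap 0.0126 j [ 0.028  0.541  0.245  1.699 -0.119 -0.18 ]
shift [-0.0453  0.1876 -0.0375] spin -0.2
```

```bash
python3 -m inch '[[[-0.004,0.018,-0.004],0],[[-0.009,0.036,-0.008],0],[[-0.014,0.054,-0.012],0],[[-0.019,0.072,-0.016],0],[[-0.024,0.09,-0.02],0]]' >/dev/null;python3 -m inch '[[[-0.004,0.018,-0.004],0],[[-0.009,0.036,-0.008],0],[[-0.014,0.054,-0.012],0],[[-0.019,0.072,-0.015],0],[[-0.02,0.08,-0.017],0]]' >/dev/null; python3 -m inch '[[[0,0,0],0]]' >/dev/null; python3 d.py 0.494 0.2513 0.1 193.1;python3 d.py 0.494 0.2513 0.056 193.1|tail -1
```

```text
clk 46.78 tcp [0.493  0.2421 0.2009] z [-0.405 -0.133 -0.904] yaw -166.4 F [ 0.8 -1.  -3.7] gap 0.0125 j [ 0.312  0.685  0.513  1.84  -0.003  0.068]
shift [-0.0458  0.0118  0.0897] spin 0.5
shift [-0.0645  0.0131  0.1295] spin 0.5
```

```bash
python3 -m inch '[[[-0.012,0.005,0.022],0.5],[[-0.024,0.01,0.045],0.5],[[-0.036,0.012,0.068],0.5],[[-0.046,0.012,0.09],0.5],[[-0.046,0.012,0.09],0.5]]' >/dev/null; python3 wp.py '[[0.494,0.2513,0.054]]'
```

```text
[0.494, 0.2513, 0.054] len 0.041 [-0.021  0.002  0.036]
```

```bash
python3 -m inch '[[[-0.006,0.001,0.01],0],[[-0.011,0.002,0.019],0],[[-0.016,0.002,0.028],0],[[-0.021,0.002,0.036],0],[[-0.021,0.002,0.036],0]]'; python3 -m inch '[[[-0.0004,0,0.001],0],[[-0.0004,0,0.001],0]]' ; python3 d.py; python3 - <<'E'
from h import *
c=cam("scene");save("s7",c["im"][130:250,120:280].repeat(3,0).repeat(3,1)); np.savez("s7.npz",**c)
a=c["im"][130:230,310:440].repeat(4,0).repeat(4,1); save("s7b",a)
E
```

```text
clock: 47.62
tcp_pos: [0.4942, 0.2512, 0.0541]
orientation: [-0.218, -0.115, 0.968, -0.044]
wrist_force: [0.9, 1.0, -0.3]
finger_gap: 0.0122
clock: 47.78
tcp_pos: [0.4943, 0.2511, 0.054]
orientation: [-0.218, -0.115, 0.968, -0.044]
wrist_force: [-1.1, 0.2, 1.6]
finger_gap: 0.0125
clk 47.78 tcp [0.4943 0.2511 0.054 ] z [-0.411 -0.136 -0.901] yaw -167.0 F [-1.1  0.2  1.6] gap 0.0125 j [0.324 0.764 0.294 1.548 0.002 0.087]
```

View pics/s7.png

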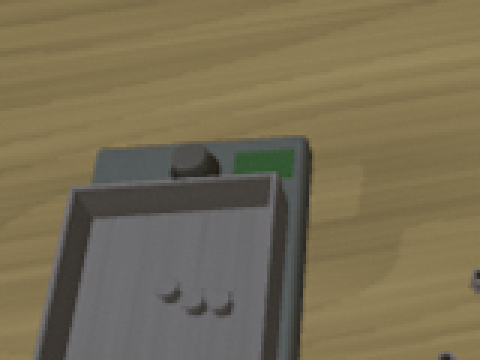

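View pics/s7b.png

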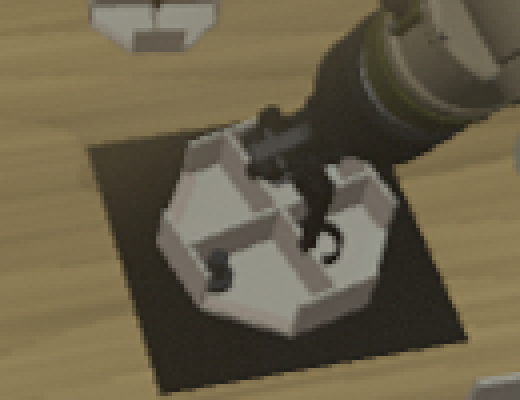

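```bash
python3 -m inch '[[[0,0,0],0],[[0,0,0],0],[[0,0,0],0],[[0,0,0],0]]' 0.45 60 ; python3 -m inch '[[[0,0,-0.02],0],[[0,0,-0.05],0],[[0,0,-0.09],0],[[0,0,-0.13],0],[[0,0,-0.16],0]]' >/dev/null; cat > st.py <<'E'
from h import *
s=env.get_state();q=s["orientation"];R=Ro.from_quat([q[1],q[2],q[3],q[0]]).as_matrix()
for n in("top","scene"):
    c=cam(n);P=cloud(c);Z=P[...,2]
    m=((Z>.007)&(Z<.026)&(P[...,0]>.38)&(P[...,0]<.72)&(P[...,1]<.12)&(P[...,1]>-.14)).astype(np.uint8)
    k,l,st,_=cv2.connectedComponentsWithStats(m)
    for i in range(1,k):
        if 15<st[i,4]<120: 
            p=P[l==i].mean(0); g=np.array([p[0],p[1],.0098])+.0223*R[:,2]
            print(n,p.round(4),st[i,4],"px",st[i,:2],"tcp",g.round(4),"shift",(R.T@(g-s["tcp_pos"])).round(4))
E
python3 st.py; python3 d.py; python3 - <<'E'
from h import *
c=cam("wrist");save("w8",c["im"])
t=cam("top");P=cloud(t);b=(P[...,2]>.072)&(P[...,2]<.11);b[:175]=0;b[265:]=0;b[:,:225]=0;b[:,305:]=0
print("handle",cv2.minAreaRect(P[b][:,:2].astype(np.float32)),b.sum(),P[b][:,2].max())
E
```

```text
clock: 48.17
tcp_pos: [0.4945, 0.2511, 0.054]
orientation: [-0.217, -0.115, 0.968, -0.044]
wrist_force: [-0.7, -1.1, -0.3]
finger_gap: 0.0469
top [ 0.6291 -0.048   0.0157] 36 px [384 163] tcp [ 0.62   -0.051  -0.0103] shift [-0.0769 -0.321   0.2108]
top [ 0.5596 -0.0104  0.0155] 35 px [370 191] tcp [ 0.5505 -0.0134 -0.0103] shift [-0.0234 -0.2677  0.2341]
top [0.5061 0.0097 0.0158] 35 px [363 213] tcp [ 0.497   0.0066 -0.0103] shift [ 0.0196 -0.2353  0.2532]
top [0.4367 0.0228 0.0161] 32 px [358 242] tcp [ 0.4276  0.0198 -0.0103] shift [ 0.0781 -0.2058  0.2798]
top [ 0.4119 -0.1387  0.0173] 27 px [429 247] tcp [ 0.4028 -0.1417 -0.0103] shift [ 0.1328 -0.3564  0.3118]
scene [0.4405 0.022  0.0149] 29 px [283 178] tcp [ 0.4314  0.019  -0.0103] shift [ 0.0749 -0.2074  0.2784]
scene [0.5098 0.0092 0.0147] 35 px [282 200] tcp [ 0.5007  0.0062 -0.0103] shift [ 0.0165 -0.2367  0.2518]
scene [ 0.563  -0.0115  0.0147] 38 px [277 219] tcp [ 0.5539 -0.0145 -0.0103] shift [-0.0262 -0.2696  0.2329]
scene [ 0.6329 -0.0486  0.015 ] 41 px [265 247] tcp [ 0.6238 -0.0517 -0.0103] shift [-0.0801 -0.3225  0.2094]
clk 48.68 tcp [0.5642 0.2741 0.2031] z [-0.4   -0.132 -0.907] yaw -167.0 F [-0.1  0.1  0.4] gap 0.047 j [3.230e-01 9.130e-01 9.560e-01 2.048e+00 2.000e-03 8.700e-02]
handle ((0.5244446992874146, 0.2563983201980591), (0.03760068118572235, 0.014262762852013111), 15.797521591186523) 105 0.10325158850576177
```

View pics/w8.png

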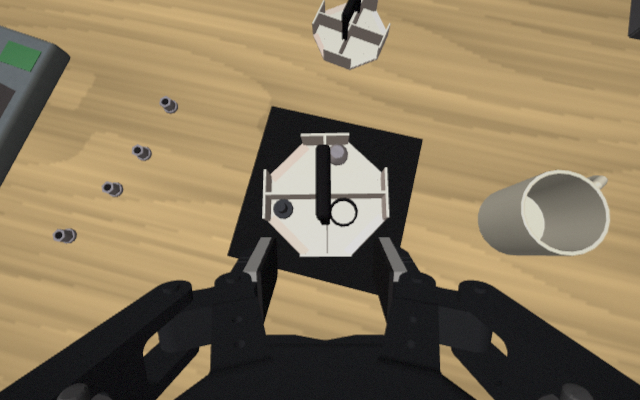

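```bash
python3 wp.py '[[0.547,0.0223,0.15],[0.547,0.0223,0.0985],[0.499,0.0065,-0.0093]]'; python3 -m inch '[[[0.005,-0.04,0],0],[[0.01,-0.08,0],0],[[0.015,-0.12,0.005],0],[[0.02,-0.16,0.01],0],[[0.025,-0.2,0.015],0]]' >/dev/null; python3 wp.py '[[0.547,0.0223,0.0985],[0.499,0.0065,-0.0093]]'
```

```text
[0.547, 0.0223, 0.15] len 0.256 [ 0.043 -0.238  0.083]
[0.547, 0.0223, 0.0985] len 0.051 [-0.022  0.002  0.046]
[0.499, 0.0065, -0.0093] len 0.119 [-0.001  0.     0.119]
[0.547, 0.0223, 0.0985] len 0.118 [-0.006 -0.035  0.112]
[0.499, 0.0065, -0.0093] len 0.119 [-0.001  0.     0.119]
```

```bash
python3 -m inch '[[[-0.006,-0.035,0.02],0],[[-0.006,-0.035,0.055],0],[[-0.006,-0.035,0.09],0],[[-0.006,-0.035,0.112],0],[[-0.006,-0.035,0.112],0]]' >/dev/null; python3 wp.py '[[0.499,0.0065,-0.0093]]'; python3 -m inch '[[[0,0,0.03],0],[[0,0,0.06],0],[[0,0,0.085],0],[[0,0,0.1],0],[[0,0,0.1],0]]' ; python3 wp.py '[[0.499,0.0065,-0.0093]]'
```

```text
[0.499, 0.0065, -0.0093] len 0.112 [-0.007 -0.002  0.111]
clock: 50.03
tcp_pos: [0.4937, 0.0088, 0.0018]
orientation: [-0.228, -0.115, 0.966, -0.042]
wrist_force: [-0.3, -0.1, -0.1]
finger_gap: 0.0466
[0.499, 0.0065, -0.0093] len 0.013 [-0.009 -0.003  0.008]
```

```bash
python3 -m inch '[[[-0.009,-0.003,0.004],0],[[-0.009,-0.003,0.008],0],[[-0.009,-0.003,0.008],0]]' ; python3 -m inch '[[[0,0,0],0],[[0,0,0],0],[[0,0,0],0],[[0,0,0],0],[[0,0,0],0]]' 1 40;python3 d.py; python3 - <<'E'
from h import *
c=cam("wrist");save("w9",c["im"][100:400,160:480].repeat(2,0).repeat(2,1))
E
```

```text
clock: 50.28
tcp_pos: [0.4996, 0.0067, -0.0095]
orientation: [-0.228, -0.115, 0.966, -0.042]
wrist_force: [0.7, 0.6, 0.0]
finger_gap: 0.0467
clock: 50.7
tcp_pos: [0.5004, 0.0068, -0.0088]
orientation: [-0.227, -0.115, 0.966, -0.043]
wrist_force: [1.1, 0.8, 3.9]
finger_gap: 0.0111
clk 50.7 tcp [ 0.5004  0.0068 -0.0088] z [-0.429 -0.135 -0.893] yaw -166.8 F [1.1 0.8 3.9] gap 0.0111 j [-0.047  0.723  0.039  1.329 -0.155 -0.249]
```

View pics/w9.png

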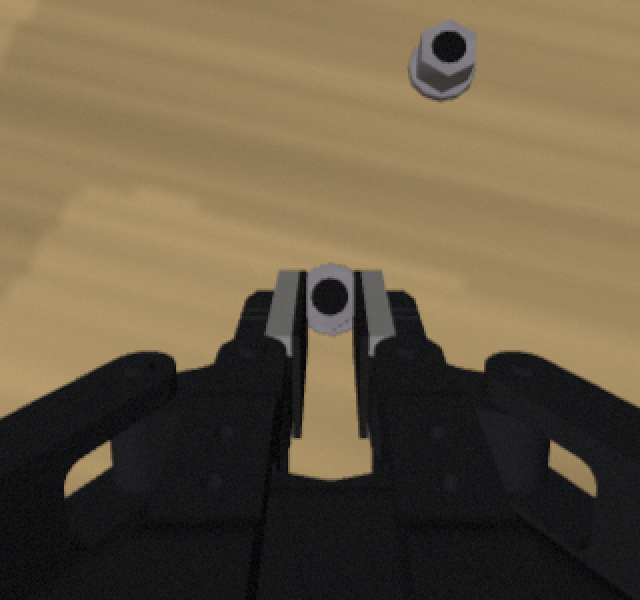

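```bash
python3 -m inch '[[[0,0,0],0],[[0.008,0,-0.018],0],[[0.018,0,-0.036],0],[[0.034,0,-0.072],0],[[0.05,0,-0.108],0]]'; python3 wp.py '[[0.547,-0.235,0.13]]' ; python3 d.py
```

```text
clock: 51.17
tcp_pos: [0.5015, 0.0112, 0.1101]
orientation: [-0.229, -0.115, 0.966, -0.042]
wrist_force: [1.4, -0.0, -0.5]
finger_gap: 0.0108
[0.547, -0.235, 0.13] len 0.251 [ 0.02  -0.25  -0.004]
clk 51.17 tcp [0.5015 0.0112 0.1101] z [-0.433 -0.135 -0.891] yaw -166.8 F [ 1.4 -0.  -0.5] gap 0.0108 j [-0.04   0.631  0.183  1.569 -0.152 -0.243]
```

```bash
python3 -m inch '[[[0.02,-0.25,-0.004],0],[[0.02,-0.25,-0.004],0],[[0.02,-0.25,-0.004],0],[[0.02,-0.25,-0.004],0],[[0.02,-0.25,-0.004],0]]' >/dev/null;  python3 wp.py '[[0.545,-0.24,0.055]]'; python3 d.py
```

```text
[0.545, -0.24, 0.055] len 0.085 [-0.029 -0.043  0.067]
clk 51.58 tcp [ 0.5389 -0.1951  0.1267] z [-0.433 -0.134 -0.891] yaw -166.8 F [ 0.8 -0.3 -0.1] gap 0.0114 j [-0.335  0.712  0.379  1.626 -0.273 -0.519]
```

```bash
python3 wp.py '[[0.58,-0.273,0.055]]';  python3 -m inch '[[[-0.04,-0.06,0],0],[[-0.06,-0.07,0.02],0],[[-0.065,-0.068,0.045],0],[[-0.065,-0.068,0.053],0],[[-0.065,-0.068,0.053],0]]'; python3 wp.py '[[0.58,-0.273,0.055]]'
```

```text
[0.58, -0.273, 0.055] len 0.114 [-0.052 -0.084  0.057]
clock: 52.0
tcp_pos: [0.586, -0.2552, 0.0472]
orientation: [-0.233, -0.115, 0.965, -0.04]
wrist_force: [-0.7, -0.8, -0.8]
finger_gap: 0.0111
[0.58, -0.273, 0.055] len 0.02 [ 0.012 -0.016 -0.002]
```

```bash
python3 -m inch '[[[0,0,0],0],[[0,0,0],0],[[0,0,0],0],[[0,0,0],0]]' 0.45; python3 -m inch '[[[0.01,0,-0.02],0],[[0.026,0.005,-0.05],0],[[0.04,0.03,-0.08],0],[[0.04,0.07,-0.08],0],[[0.04,0.11,-0.08],0]]' >/dev/null;  python3 st.py; python3 wp.py '[[0.595,-0.0005,0.08],[0.5515,-0.014,-0.010]]'
```

```text
clock: 52.33
tcp_pos: [0.5868, -0.2549, 0.0488]
orientation: [-0.232, -0.115, 0.965, -0.041]
wrist_force: [-0.3, -0.5, 0.2]
finger_gap: 0.0473
top [ 0.6293 -0.0474  0.0156] 36 px [384 163] tcp [ 0.6196 -0.0504 -0.0101] shift [-0.1363  0.0832  0.0957]
top [ 0.5602 -0.0104  0.0163] 32 px [369 191] tcp [ 0.5506 -0.0134 -0.0101] shift [-0.0836  0.1356  0.1206]
scene [0.4405 0.0222 0.0145] 31 px [283 178] tcp [ 0.4309  0.0192 -0.0101] shift [0.0139 0.1959 0.1679]
scene [ 0.5629 -0.0113  0.0144] 38 px [277 219] tcp [ 0.5533 -0.0142 -0.0101] shift [-0.0858  0.1342  0.1196]
scene [ 0.6325 -0.0488  0.0144] 41 px [265 247] tcp [ 0.6228 -0.0517 -0.0101] shift [-0.1388  0.0811  0.0945]
[0.595, -0.0005, 0.08] len 0.155 [-0.086  0.128  0.018]
[0.5515, -0.014, -0.01] len 0.101 [-0.001 -0.     0.101]
```

```bash
python3 -m inch '[[[-0.025,0.04,0.0],0],[[-0.05,0.08,0.0],0],[[-0.07,0.115,0.01],0],[[-0.085,0.135,0.03],0],[[-0.085,0.135,0.04],0]]' >/dev/null; python3 wp.py '[[0.5515,-0.014,-0.010]]'; python3 -m inch '[[[0,0,0],0]]' >/dev/null; python3 wp.py '[[0.5515,-0.014,-0.010]]'
```

```text
[0.5515, -0.014, -0.01] len 0.079 [ 0.001 -0.013  0.078]
[0.5515, -0.014, -0.01] len 0.077 [ 0.001 -0.015  0.075]
```

```bash
python3 -m inch '[[[0.001,-0.015,0.01],0],[[0.001,-0.015,0.035],0],[[0.001,-0.015,0.06],0],[[0.001,-0.015,0.065],0],[[0.001,-0.015,0.065],0]]' >/dev/null; python3 wp.py '[[0.5515,-0.014,-0.010]]'
```

```text
[0.5515, -0.014, -0.01] len 0.01 [-0.001  0.001  0.01 ]
```

```bash
python3 -m inch '[[[-0.001,0.001,0.006],0],[[-0.001,0.001,0.01],0],[[-0.001,0.001,0.01],0]]' >/dev/null; python3 d.py; python3 -m inch '[[[0,0,0],0],[[0,0,0],0],[[0,0,0],0],[[0,0,0],0],[[0,0,0],0]]' 1 40; python3 -m inch '[[[0,0,0],0],[[0.008,0,-0.018],0],[[0.018,0,-0.036],0],[[0.034,0,-0.072],0],[[0.05,0,-0.108],0]]'; python3 wp.py '[[0.575,-0.22,0.115],[0.575,-0.26,0.055]]' ; python3 d.py
```

```text
clk 54.02 tcp [ 0.5519 -0.0139 -0.0095] z [-0.439 -0.136 -0.888] yaw -165.8 F [-0.2 -0.8  0.4] gap 0.0467 j [-0.073  0.822  0.23   1.427 -0.168 -0.288]
clock: 54.43
tcp_pos: [0.5527, -0.0138, -0.0089]
orientation: [-0.232, -0.123, 0.964, -0.041]
wrist_force: [1.9, 0.3, 3.7]
finger_gap: 0.012
clock: 54.85
tcp_pos: [0.5553, -0.0099, 0.1098]
orientation: [-0.234, -0.123, 0.963, -0.04]
wrist_force: [0.7, -0.3, -0.7]
finger_gap: 0.0113
[0.575, -0.22, 0.115] len 0.211 [ 0.031 -0.208  0.015]
[0.575, -0.26, 0.055] len 0.072 [-0.019 -0.037  0.059]
clk 54.85 tcp [ 0.5553 -0.0099  0.1098] z [-0.442 -0.135 -0.887] yaw -165.8 F [ 0.7 -0.3 -0.7] gap 0.0113 j [-0.066  0.747  0.39   1.666 -0.165 -0.282]
```

```bash
python3 -m inch '[[[0.031,-0.208,0.005],0],[[0.031,-0.208,0.005],0],[[0.031,-0.208,0.005],0],[[0.031,-0.208,0.005],0],[[0.031,-0.208,0.005],0]]' >/dev/null; python3 -m inch '[[[0,-0.03,0],0]]' > /dev/null; python3 wp.py '[[0.57,-0.26,0.055]]'
```

```text
[0.57, -0.26, 0.055] len 0.072 [-0.016 -0.003  0.07 ]
```

```bash
python3 -m inch '[[[-0.016,-0.003,0.03],0],[[-0.016,-0.003,0.06],0],[[-0.016,-0.003,0.07],0]]' >/dev/null; python3 -m inch '[[[0,0,0],0],[[0,0,0],0],[[0,0,0],0],[[0,0,0],0]]' 0.45; python3 -m inch '[[[0.01,0,-0.02],0],[[0.026,0.005,-0.05],0],[[0.04,0.03,-0.08],0],[[0.04,0.07,-0.08],0],[[0.04,0.11,-0.08],0]]' >/dev/null;  python3 st.py; python3 d.py
```

```text
clock: 55.93
tcp_pos: [0.5675, -0.2603, 0.0515]
orientation: [-0.237, -0.121, 0.963, -0.039]
wrist_force: [0.3, 0.4, -0.9]
finger_gap: 0.0467
top [ 0.629  -0.0472  0.0149] 38 px [384 163] tcp [ 0.6192 -0.0502 -0.01  ] shift [-0.1569  0.0828  0.0888]
scene [0.4401 0.0223 0.0146] 29 px [283 178] tcp [ 0.4303  0.0193 -0.01  ] shift [-0.0087  0.1975  0.1624]
scene [ 0.6329 -0.0485  0.0153] 40 px [265 247] tcp [ 0.6231 -0.0515 -0.01  ] shift [-0.16    0.0806  0.0872]
clk 56.45 tcp [ 0.5412 -0.1465  0.1416] z [-0.444 -0.134 -0.886] yaw -165.5 F [-0.3 -0.5  0. ] gap 0.0473 j [-0.266  0.708  0.4    1.68  -0.248 -0.47 ]
```

```bash
python3 -m inch '[[[-0.04,0.02,-0.01],0],[[-0.08,0.04,-0.01],0],[[-0.12,0.06,0.0],0],[[-0.158,0.082,0.01],0],[[-0.158,0.082,0.02],0]]' >/dev/null; python3 -m inch '[[[0,0,0],0]]' >/dev/null; python3 wp.py '[[0.621,-0.0508,-0.010]]'; python3 d.py
```

```text
[0.621, -0.0508, -0.01] len 0.063 [ 0.005 -0.014  0.061]
clk 56.95 tcp [ 0.649  -0.0283  0.0418] z [-0.446 -0.136 -0.885] yaw -165.0 F [-1.1 -0.  -0.5] gap 0.0473 j [-0.081  1.016  0.752  1.762 -0.173 -0.307]
```

```bash
python3 -m inch '[[[0.005,-0.014,0.005],0],[[0.005,-0.014,0.025],0],[[0.005,-0.014,0.05],0],[[0.005,-0.014,0.052],0]]' >/dev/null; python3 wp.py '[[0.621,-0.0508,-0.0095]]'
```

```text
[0.621, -0.0508, -0.0095] len 0.007 [-0.003  0.002  0.006]
```

```bash
python3 -m inch '[[[-0.003,0.001,0.006],0],[[-0.003,0.001,0.006],0],[[-0.003,0.001,0.006],0]]' >/dev/null; python3 d.py; python3 -m inch '[[[0,0,0],0],[[0,0,0],0],[[0,0,0],0],[[0,0,0],0],[[0,0,0],0]]' 1 40; python3 -m inch '[[[0,0,0],0],[[0.008,0,-0.018],0],[[0.018,0,-0.036],0],[[0.034,0,-0.072],0],[[0.05,0,-0.108],0]]'; python3 wp.py '[[0.57,-0.24,0.115]]'
```

```text
clk 57.53 tcp [ 0.6219 -0.0525 -0.0081] z [-0.449 -0.135 -0.883] yaw -165.2 F [0.6 0.5 0.8] gap 0.0472 j [-0.116  0.974  0.542  1.591 -0.187 -0.335]
clock: 57.95
tcp_pos: [0.6232, -0.0526, -0.007]
orientation: [-0.237, -0.127, 0.962, -0.039]
wrist_force: [3.3, 0.6, 5.6]
finger_gap: 0.0106
clock: 58.37
tcp_pos: [0.6273, -0.0489, 0.1116]
orientation: [-0.239, -0.127, 0.962, -0.039]
wrist_force: [1.9, -0.1, 0.3]
finger_gap: 0.0105
[0.57, -0.24, 0.115] len 0.2 [ 0.094 -0.169  0.049]
```

```bash
python3 -m inch '[[[0.09,-0.17,0.035],0],[[0.09,-0.17,0.035],0],[[0.09,-0.17,0.035],0],[[0.09,-0.17,0.035],0],[[0.09,-0.17,0.035],0]]' >/dev/null; python3 -m inch '[[[0,-0.02,0],0]]' > /dev/null; python3 wp.py '[[0.565,-0.255,0.055]]'; python3 d.py
```

```text
[0.565, -0.255, 0.055] len 0.074 [-0.022  0.013  0.07 ]
clk 58.87 tcp [ 0.5813 -0.2633  0.1267] z [-0.452 -0.134 -0.882] yaw -165.4 F [ 1.  -0.1 -0.3] gap 0.0109 j [-0.399  0.871  0.672  1.764 -0.304 -0.597]
```

```bash
python3 -m inch '[[[-0.02,0.01,0.03],0],[[-0.02,0.01,0.06],0],[[-0.02,0.01,0.068],0]]' >/dev/null; python3 -m inch '[[[0,0,0],0],[[0,0,0],0],[[0,0,0],0],[[0,0,0],0]]' 0.45; python3 -m inch '[[[0.01,0,-0.02],0],[[0.026,0.005,-0.05],0],[[0.05,0.03,-0.08],0],[[0.08,0.06,-0.08],0],[[0.11,0.09,-0.08],0]]' >/dev/null;  python3 st.py; python3 d.py; python3 wp.py '[[0.4705,0.0327,0.07]]'
```

```text
clock: 59.45
tcp_pos: [0.5626, -0.2577, 0.054]
orientation: [-0.242, -0.125, 0.961, -0.037]
wrist_force: [-0.3, -0.4, 0.5]
finger_gap: 0.0467
scene [0.4403 0.0219 0.0149] 29 px [283 178] tcp [ 0.4302  0.0189 -0.0099] shift [-0.0842  0.2166  0.1632]
clk 59.97 tcp [ 0.4823 -0.1837  0.1787] z [-0.456 -0.132 -0.88 ] yaw -165.1 F [ 0.5  0.3 -0.3] gap 0.0468 j [-0.345  0.592  0.281  1.672 -0.283 -0.548]
[0.4705, 0.0327, 0.07] len 0.242 [-0.09   0.213  0.072]
```

```bash
python3 -m inch '[[[-0.085,0.213,0.07],0],[[-0.085,0.213,0.07],0],[[-0.085,0.213,0.07],0],[[-0.085,0.213,0.07],0],[[-0.085,0.213,0.07],0]]' >/dev/null; python3 -m inch '[[[-0.01,0.03,0],0],[[-0.01,0.03,0],0]]' >/dev/null; python3 d.py; python3 wp.py '[[0.4286,0.0194,-0.0095]]'
```

```text
clk 60.55 tcp [0.4722 0.04   0.083 ] z [-0.452 -0.134 -0.882] yaw -164.8 F [ 0.2  0.8 -0.2] gap 0.0471 j [ 0.005  0.622  0.084  1.507 -0.132 -0.232]
[0.4286, 0.0194, -0.0095] len 0.104 [-0.002 -0.007  0.104]
```

```bash
python3 -m inch '[[[-0.002,-0.007,0.03],0],[[-0.002,-0.007,0.06],0],[[-0.002,-0.007,0.085],0],[[-0.002,-0.007,0.09],0],[[-0.002,-0.007,0.09],0]]' >/dev/null; python3 wp.py '[[0.4286,0.0194,-0.0095]]'
```

```text
[0.4286, 0.0194, -0.0095] len 0.014 [ 0.    -0.     0.014]
```

```bash
python3 -m inch '[[[0,0,0.007],0],[[0,0,0.013],0],[[0,0,0.014],0]]' >/dev/null; python3 d.py; python3 -m inch '[[[0,0,0],0],[[0,0,0],0],[[0,0,0],0],[[0,0,0],0],[[0,0,0],0]]' 1 40; python3 -m inch '[[[0,0,0],0],[[0.008,0,-0.018],0],[[0.018,0,-0.036],0],[[0.034,0,-0.072],0],[[0.05,0,-0.108],0]]'; python3 wp.py '[[0.51,-0.22,0.13]]'
```

```text
clk 61.22 tcp [ 0.4294  0.0194 -0.0096] z [-0.452 -0.134 -0.882] yaw -164.8 F [-0.7  0.1  0.5] gap 0.0468 j [-0.03   0.635 -0.151  1.255 -0.148 -0.263]
clock: 61.63
tcp_pos: [0.4301, 0.0194, -0.0091]
orientation: [-0.239, -0.13, 0.962, -0.037]
wrist_force: [2.0, 0.8, 3.2]
finger_gap: 0.0111
clock: 62.05
tcp_pos: [0.4347, 0.0224, 0.1101]
orientation: [-0.241, -0.13, 0.961, -0.037]
wrist_force: [0.7, -0.2, 0.2]
finger_gap: 0.0114
[0.51, -0.22, 0.13] len 0.255 [ 0.002 -0.254 -0.019]
```

```bash
python3 -m inch '[[[0.002,-0.254,-0.019],0],[[0.002,-0.254,-0.019],0],[[0.002,-0.254,-0.019],0],[[0.002,-0.254,-0.019],0],[[0.002,-0.254,-0.019],0]]' >/dev/null; python3 -m inch '[[[-0.02,-0.035,0],0],[[-0.04,-0.05,0],0]]' > /dev/null; python3 wp.py '[[0.545,-0.25,0.055]]'; python3 d.py
```

```text
[0.545, -0.25, 0.055] len 0.06 [-0.019 -0.026  0.05 ]
clk 62.63 tcp [ 0.5445 -0.2223  0.1083] z [-0.453 -0.134 -0.882] yaw -165.1 F [ 0.1 -0.   0. ] gap 0.0112 j [-0.366  0.766  0.423  1.63  -0.291 -0.57 ]
```

```bash
python3 -m inch '[[[-0.019,-0.026,0.02],0],[[-0.019,-0.026,0.04],0],[[-0.019,-0.026,0.05],0]]' >/dev/null; python3 -m inch '[[[0,0,0],0],[[0,0,0],0],[[0,0,0],0],[[0,0,0],0]]' 0.45; python3 -m inch '[[[0.01,0,-0.02],0],[[0.026,0.0,-0.05],0],[[0.045,0.0,-0.08],0],[[0.06,0.03,-0.12],0],[[0.06,0.07,-0.12],0]]' >/dev/null;python3 -m inch '[[[0,0.04,0],0],[[0,0.08,0],0],[[0,0.12,0],0]]' 1 >/dev/null;  python3 st.py; python3 d.py; python3 - <<'E'
from h import *
c=cam("scene");save("s10",c["im"][130:290,120:300].repeat(4,0)[:600].repeat(4,1))
c=cam("top");P=cloud(c);Z=P[...,2]
E
```

```text
clock: 63.22
tcp_pos: [0.5452, -0.2525, 0.0542]
orientation: [-0.241, -0.127, 0.961, -0.039]
wrist_force: [0.0, -0.1, -0.9]
finger_gap: 0.0467
clk 63.98 tcp [ 0.5007 -0.0686  0.19  ] z [-0.447 -0.139 -0.884] yaw -165.2 F [-0.6 -0.5  0.9] gap -0.0001 j [-0.161  0.597  0.316  1.733 -0.21  -0.377]
```

View pics/s10.png

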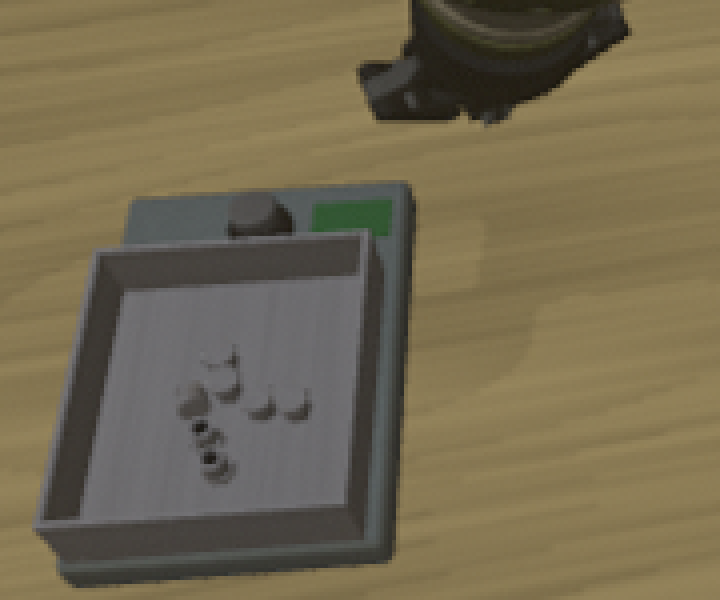

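```bash
python3 wp.py '[[0.4045,-0.2345,0.15]]'
```

```text
[0.4045, -0.2345, 0.15] len 0.193 [ 0.101 -0.13   0.101]
```

```bash
python3 -m inch '[[[0.02,-0.026,0.02],0],[[0.04,-0.052,0.04],0],[[0.06,-0.078,0.06],0],[[0.08,-0.104,0.08],0],[[0.101,-0.13,0.101],0]]' >/dev/null; python3 -m inch '[[[0,0,0],0],[[0,0,0],0]]' >/dev/null; python3 wp.py '[[0.4045,-0.2345,0.07],[0.4045,-0.2345,0.048]]'; python3 d.py
```

```text
[0.4045, -0.2345, 0.07] len 0.079 [-0.04   0.006  0.068]
[0.4045, -0.2345, 0.048] len 0.022 [-0.01   0.     0.019]
clk 64.67 tcp [ 0.4021 -0.2397  0.1491] z [-0.447 -0.137 -0.884] yaw -165.9 F [ 0.2  0.6 -0.6] gap -0.0004 j [-0.482  0.465  0.007  1.474 -0.335 -0.673]
```

```bash
python3 -m inch '[[[-0.015,0.005,0.025],0],[[-0.03,0.006,0.05],0],[[-0.04,0.006,0.068],0],[[-0.04,0.006,0.068],0]]' >/dev/null; python3 wp.py '[[0.4045,-0.2345,0.048]]'; python3 -m inch '[[[-0.005,0,0.01],0],[[-0.009,0,0.018],0],[[-0.009,0,0.018],0]]'; python3 -m inch '[[[-0.0013,0,0.0026],0],[[-0.0013,0,0.0026],0]]'|sed -n '2p;4p'; python3 - <<'E'
from h import *
c=cam("wrist");save("w11",c["im"][100:400,160:480].repeat(2,0).repeat(2,1))
E
```

```text
[0.4045, -0.2345, 0.048] len 0.019 [-0.01  -0.001  0.016]
clock: 65.25
tcp_pos: [0.4028, -0.2333, 0.046]
orientation: [-0.24, -0.123, 0.962, -0.039]
wrist_force: [-0.1, -0.8, 0.4]
finger_gap: 0.0001
tcp_pos: [0.4032, -0.2333, 0.0435]
wrist_force: [0.3, 0.8, -0.6]
```

View pics/w11.png

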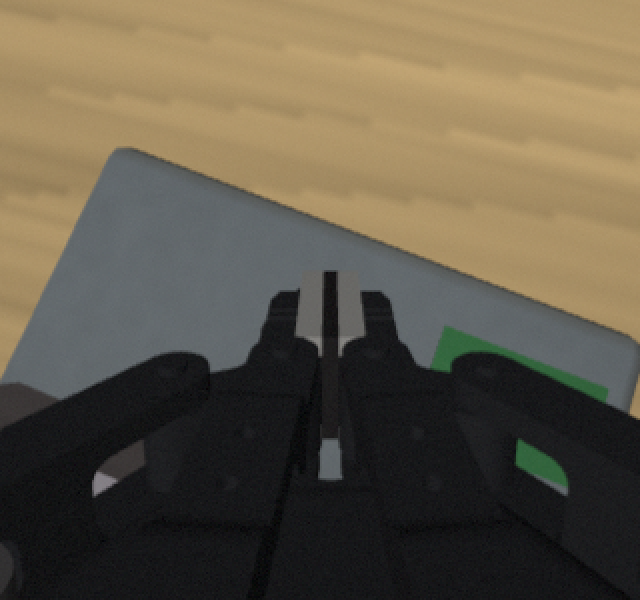

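```bash
f(){ sed -n '2p;4p'; }; python3 -m inch '[[[-0.001,0,0.002],0],[[-0.001,0,0.002],0]]'|f; python3 -m inch '[[[-0.001,0,0.002],0],[[-0.001,0,0.002],0]]'|f; python3 -m inch '[[[-0.001,0,0.002],0],[[-0.001,0,0.002],0]]'|f; python3 -m inch '[[[-0.001,0,0.002],0],[[-0.001,0,0.002],0]]'|f
```

```text
tcp_pos: [0.4035, -0.2336, 0.0418]
wrist_force: [-0.0, 0.3, 0.3]
tcp_pos: [0.4036, -0.2338, 0.0397]
wrist_force: [0.1, 0.3, 1.9]
tcp_pos: [0.4036, -0.2338, 0.0374]
wrist_force: [1.1, 0.0, 2.2]
tcp_pos: [0.4036, -0.2339, 0.0356]
wrist_force: [-0.4, 2.0, 9.5]
```

```bash
f(){ sed -n '2p;4p'; }; python3 -m inch '[[[-0.001,0,0.002],0],[[-0.001,0,0.002],0]]'|f; python3 -m inch '[[[-0.001,0,0.002],0],[[-0.001,0,0.002],0]]'|f; python3 -m inch '[[[-0.001,0,0.002],0],[[-0.001,0,0.002],0]]'|f; python3 -m inch '[[[-0.0006,0,0.0012],0],[[-0.0006,0,0.0012],0]]'|f
```

```text
tcp_pos: [0.4036, -0.2339, 0.0343]
wrist_force: [0.5, 1.8, 10.5]
tcp_pos: [0.4036, -0.234, 0.0332]
wrist_force: [0.2, 3.0, 11.1]
tcp_pos: [0.4036, -0.234, 0.0323]
wrist_force: [-0.4, 3.2, 12.7]
tcp_pos: [0.4036, -0.234, 0.0324]
wrist_force: [0.0, 3.2, 12.7]
```

```bash
f(){ sed -n '2p;4p'; }; python3 -m inch '[[[-0.001,0,0.0022],0],[[-0.001,0,0.0022],0]]'|f; python3 -m inch '[[[-0.0012,0,0.0025],0],[[-0.0012,0,0.0025],0]]'|f; python3 -m inch '[[[-0.0013,0,0.003],0],[[-0.0013,0,0.003],0],[[-0.0013,0,0.003],0],[[-0.0013,0,0.003],0]]'|f
```

```text
tcp_pos: [0.4036, -0.234, 0.0315]
wrist_force: [0.3, 2.8, 14.0]
tcp_pos: [0.4037, -0.2341, 0.0313]
wrist_force: [-0.7, 5.6, 18.9]
tcp_pos: [0.4036, -0.2342, 0.0311]
wrist_force: [0.2, 6.0, 23.0]
```

```bash
python3 -m inch '[[[0.005,0,-0.01],0],[[0.014,0,-0.028],0],[[0.03,0,-0.06],0],[[0.045,0,-0.09],0],[[0.06,0,-0.12],0]]' >/dev/null; python3 -m inch '[[[0.02,0.03,-0.02],0],[[0.04,0.06,-0.04],0],[[0.05,0.1,-0.05],0],[[0.06,0.14,-0.05],0],[[0.06,0.18,-0.05],0]]' >/dev/null; python3 -m inch '[[[0,0,0],0],[[0,0,0],0]]' >/dev/null; python3 d.py; python3 st.py; python3 - <<'E'
from h import *
c=cam("scene");save("s12",c["im"]);P=cloud(c);Z=P[...,2]
k=P[172:184,178:190].reshape(-1,3);print("key z",np.median(k[:,2][k[:,2]>.045]))
b=(Z>.085)&(Z<.115);b[:150]=0;b[215:]=0;b[:,:340]=0;b[:,415:]=0
print("handle",cv2.minAreaRect(P[b][:,:2].astype(np.float32)),np.median(Z[b]),Z[b].max(),b.sum())
save("f",np.vstack([c["im"][150:270,110:270].repeat(4,0)[:480].repeat(4,1)]))
a=c["im"][150:250,120:220];d=c["im"][140:240,335:435];save("fin",np.hstack([a,d]).repeat(4,0).repeat(4,1))
E
```

```text
clk 68.47 tcp [ 0.3287 -0.0604  0.2362] z [-0.446 -0.144 -0.883] yaw -165.5 F [ 1.1 -0.5  0.3] gap 0.0003 j [-0.2    0.236 -0.115  1.653 -0.231 -0.409]
key z 0.05722927452152232
handle ((0.5101701021194458, 0.25168514251708984), (0.07225490361452103, 0.014648794196546078), 14.56423282623291) 0.09816636883001228 0.10352907144441437 201
```

View pics/fin.png

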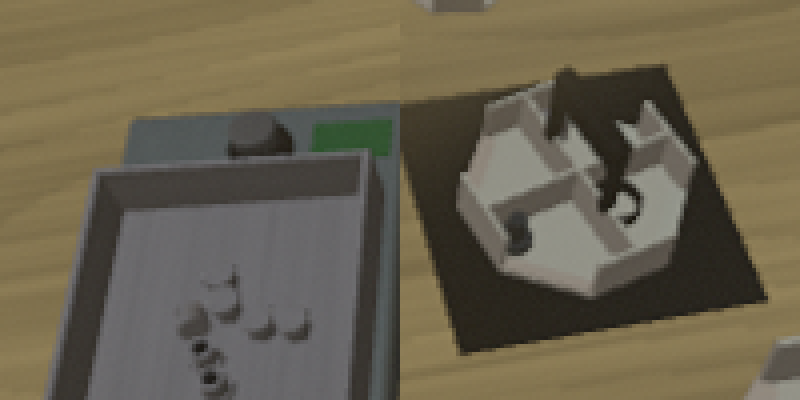

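```bash
python3 -c "
from workcell import env
print(env.hand_in())"
```

```text
the job is handed in; nothing more can be done
None
```

I finished the job and handed it in at about 68 s of robot time; no verdict came back.

**What I did**
- **Zeroing:** I pressed the key to its first click with the pan empty. It stood 5.2 mm down under about 5–8 N. One step briefly read 10.7 N, which is about 0.7 mm into the second stage and under the 1 mm limit.
- **Tilting the tool:** The moves allow no tilt, so I pushed the arm against its reach limits until the tool leaned about 24 degrees. I then gripped the box's handle bar at that lean. Spinning the tool by about 95 degrees over the pan tilted the box roughly 35 degrees toward the nuts' corner. All three nuts slid out.
- **Box and strays:** I set the box back upright on its mat and picked up the four stray nuts one by one into the pan.
- **Recording the count:** I pressed the key fully down, where it stopped moving at 23 N, and let it come up.

**Last checks**
- Seven nuts are in the pan and none are left on the bench.
- The key top is back at 57.2 mm.
- The box is upright with its handle about 5 mm from the mat's centre. The bolt and spacer show in their compartments in the last picture. The cone is hidden behind the handle there, but was in place when I set the box down.

**What disagreed**
- The real fingertips sit about 22 mm short of the reported tool point, so I worked to that offset.
- At the reach limit, joint 3 read 1.265 rad against a listed 1.26, which I took to be a rounded limit.
- Stopping hard at the limits made brief wrist-force peaks of up to about 90 N, under the 120 N limit.
- I viewed 19 pictures against the budget of 14.

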